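# Rack the watches and stow the tools for the night

### The job

Put the study's watch bench away for the night: set every watch head dial up on a sloped rest of the rack, one to a rest, lengthwise along it and centred, and once they are all on, press the rack's lever down until it catches and stays down. Also lay the tools on the desk flat in the aluminium tray, lengthwise in their compartments - wrench and brush in a long one each, the case knife in the crosswise one - and leave the other things on the desk where they are.

Things in the scene. Friction and masses are not known exactly. Their poses are not given: they have to be found in the camera images.
- rack: Fixed watch rack, front (-x) roughly to the robot. Wooden base 120 (x) by 340 mm (y -210 to +130), 12 thick; origin on the desk midway along the row of rests. Rests at y -96, -32, +32, +96; lever at y -180. Steel keeper rail along the front at x -42, 244 long, 5 thick, top 56 mm above the desk (about 67 once the lever is latched). Two 10 mm guide posts, 50 high, at x -50, y -122 and +122.
- rest0: Right-hand (-y) watch rest: wooden seat 54 mm long, only 24 wide, on a 16 mm wide post, sloping 15 degrees down to the rack's front. Origin: centre of the seat surface, 65 mm above the desk; x up the slope, y to the left, z square out of the seat. A lip 4 mm thick, 5 high crosses its lower end (x -27 to -23); a watch against it has its centre at x -2 mm. Rests are 64 mm apart.
- rest1: Second from the right watch rest: wooden seat 54 mm long, only 24 wide, on a 16 mm wide post, sloping 15 degrees down to the rack's front. Origin: centre of the seat surface, 65 mm above the desk; x up the slope, y to the left, z square out of the seat. A lip 4 mm thick, 5 high crosses its lower end (x -27 to -23); a watch against it has its centre at x -2 mm. Rests are 64 mm apart.
- rest2: Third from the right watch rest: wooden seat 54 mm long, only 24 wide, on a 16 mm wide post, sloping 15 degrees down to the rack's front. Origin: centre of the seat surface, 65 mm above the desk; x up the slope, y to the left, z square out of the seat. A lip 4 mm thick, 5 high crosses its lower end (x -27 to -23); a watch against it has its centre at x -2 mm. Rests are 64 mm apart.
- rest3: Left-hand (+y) watch rest: wooden seat 54 mm long, only 24 wide, on a 16 mm wide post, sloping 15 degrees down to the rack's front. Origin: centre of the seat surface, 65 mm above the desk; x up the slope, y to the left, z square out of the seat. A lip 4 mm thick, 5 high crosses its lower end (x -27 to -23); a watch against it has its centre at x -2 mm. Rests are 64 mm apart.
- lever (a joint): Press lever of the rack: 0 = up (start), 0.52 = down at its stop. Over-centre catch: about 6 N at the pad, snaps past centre at 0.32 rad and then stays down; let go earlier and it springs up. It raises the keeper rail. Hinge along the rack's y at x +45, y -180, 55 mm above the desk; the arm points to the rack's front, rising at 0.52 rad when up, level when down.
- lever_pad (a point): Centre of the upper face of the lever's black rubber press pad (36 by 30 mm), 85 mm from the hinge; about 104 mm above the desk when the lever is up, 63 mm when down; on the way down it moves about 15 mm towards the rack's front (-x of the rack).
- tray: Fixed brushed-aluminium tray, 247 (x) by 152 mm (y), open on top, floor 4 thick, walls 4 thick and 10 high above the desk; origin on the desk under its centre; x points away from its front handle, roughly away from the robot. Two long compartments side by side along x (165 by 70 each) and, at the far end, one crosswise compartment (70 in x, 144 in y).
- slot_left (a point): Centre of the floor of the tray's left (+y) long compartment, 4 mm above the desk; axes as the tray's; its length runs along x.
- slot_right (a point): Centre of the floor of the tray's right (-y) long compartment, 4 mm above the desk; axes as the tray's; its length runs along x.
- slot_cross (a point): Centre of the floor of the tray's crosswise compartment at the far end, 4 mm above the desk; axes as the tray's; its length runs along y.
- watch0: Wrist-watch head without strap: rectangular steel case 42 mm long (x, 12-to-6 o'clock, lugs at both ends), 30 wide (y), 10 thick (z), 70 g, dark dial on top, small brass crown on the -y side (look only). Starts dial up on the desk. Origin: centre of its underside. 3 or 4 of the four are present (None = absent).
- watch1: Wrist-watch head without strap: rectangular steel case 42 mm long (x, 12-to-6 o'clock, lugs at both ends), 30 wide (y), 10 thick (z), 70 g, dark dial on top, small brass crown on the -y side (look only). Starts dial up on the desk. Origin: centre of its underside. 3 or 4 of the four are present (None = absent).
- watch2: Wrist-watch head without strap: rectangular steel case 42 mm long (x, 12-to-6 o'clock, lugs at both ends), 30 wide (y), 10 thick (z), 70 g, dark dial on top, small brass crown on the -y side (look only). Starts dial up on the desk. Origin: centre of its underside. 3 or 4 of the four are present (None = absent).
- watch3: Wrist-watch head without strap: rectangular steel case 42 mm long (x, 12-to-6 o'clock, lugs at both ends), 30 wide (y), 10 thick (z), 70 g, dark dial on top, small brass crown on the -y side (look only). Starts dial up on the desk. Origin: centre of its underside. 3 or 4 of the four are present (None = absent).
- wrench: Stainless caseback wrench, 150 mm long (x): handle 20 wide, 12 high from x -75 to +30, then a jaw head 28 wide with a dark crossbar 40 wide at the +x end; about 120 g; lies flat. Origin: centre of its length, underside; can be gripped across there. 2 or 3 of the three tools (wrench, brush, case knife) are present.
- brush: Dusting brush, 130 mm long (x): wooden handle 20 mm wide and 12 mm high from x = -65 to +20 mm, brass ferrule, stiff black head 24 mm wide at the +x end; about 50 g; lies flat. Origin: centre of its length, underside. May be absent.
- knife: Case knife, 96 mm long (x): black plastic handle 22 mm wide, 12 mm high from x = -48 to +16 mm, then a short blunt steel blade 14 mm wide, 4 mm high; about 50 g; lies flat. Origin: centre of its length, underside. May be absent.
- blower: Bystander: orange plastic dust blower standing on its foot, 58 mm across, 100 mm high with its nozzle up. Origin: centre of its foot.
- dish: Bystander: round grey dish, 76 mm across, 26 mm high. Origin: centre of its underside.
- container: Bystander: clear plastic parts container, open, 85 (x) by 62 by 30 mm. Origin: centre of its underside.
- loupe: Bystander: black eye loupe, 38 mm across at the top, 30 mm high. Origin: centre of its underside.
- tweezers: Bystander: steel tweezers lying on the desk, 110 mm long (x), 9 mm wide, 6 mm high. Origin: centre of the underside.
There are look-alikes about, which are no part of the job. Of the things that look like the wrench, take the one that is farthest from the robot's base at the start.

How it is judged:
By the outcome, as a careful person would: the job done as asked, in the order asked, and still so for the second after the job is handed in, with the robot touching nothing.
Of watch0, watch1, watch2, watch3 only 3 to 4 are there at a start; the rules pass over those that are not, and their reading is None.
Of wrench, brush, knife only 2 to 3 are there at a start; the rules pass over those that are not, and their reading is None.
At some moment in a run one of wrench, brush, knife may be knocked a few centimetres aside while the robot is not near it.
It also fails if it takes over 210 s, if anything falls off the work surface, if the arm or the gripper's body presses on something with over 40 N, if the wrist force passes 120 N, or if a joint passes its speed limit or range.

### The arm

A 6-joint arm with a two-finger parallel gripper is mounted at the origin on the work surface. World frame = base frame: x ahead of the robot, y to its left, z up, the work surface at z = 0. Lengths are in mm, angles in rad, forces in N, time in s.
With the tool pointing down it reaches from about 325 to 875 mm from the base axis. Payload 4.4 kg.
Tool frame: the origin (TCP) lies between the finger pads; the fingertips stand 17 mm ahead of it and the grasp point (between the pads) lies 2 mm behind it; z points along the fingers, y is the line along which they close (so a half turn about z gives the same grasp; the last joint's range is limited). The gripper opens to 85 mm and grips with 20 to 120 N. Pads are 22 mm wide; open, the fingers measure 114 mm over their backs; the gripper's body (76 mm by 85 mm) begins 54 mm behind the grasp point. The pads swing forward as they close: fully open they stand 13 mm farther back than shut.
Start: joints at [1.153, 0.207, 1.542, -0, 1.393, -0.15], TCP at [152.161, 554.504, 248.282] pointing down, gripper open.
Joint ranges: [-2.73, 2.73], [-0.86, 2.22], [0.23, 2.46], [-1.11, 4.25], [0.08, 2.63], [-2.82, 2.82]. Speed limits (rad/s): [2.79, 2.79, 3.14, 3.14, 3.14, 3.14].

### API

Orientations are given as a rotation vector (axis times angle).
In Python, from bench import env, optics, job gives the robot as it stands.
- The arm moves only by the tool send_rows, never from a script. Its argument "deltas" is a list of rows, each a list of 3 entries, a list of its own where there are three numbers: the shift along the world's x, y, z normalised to -1 to 1, where 1 is 200 mm, then the turn about the world's z normalised to -1 to 1, where 1 is 1.5 rad, then the opening, from 0 (shut) to 1 (fully open). A call has 1 to 8 rows; each row is the pose to reach, as a shift and turn from the pose commanded when the call began; what a row does not reach only later rows make up. A row lasts 1/8 s, in which the tool goes at most 62.5 mm and 10.7 degrees, less where a joint would pass 70% of its speed; a pose out of reach is approached as far as the arm can. A call with a number of a shift or a turn outside -1 to 1 is refused whole. A call with a gripper value outside its range is refused whole. The fingers move at their own pace and stop on an object; the grip force is fixed at half the most. Time passes only in rows, so rows that repeat a pose let the fingers close. It gives the time, the measured TCP pose, the force, the opening and the grip force at its end, in the units of the state.
- env.observe(): the state, without advancing time (a new reading comes with each control period).
- optics.capture(name): name is "scene" or "side" or "wrist"; returns a dict with "image" (400x640x3 uint8, blue, green, red), "range_z" (400x640 float32, mm along the optical axis (not along the pixel's ray), 0 where there is no reading), "camera_matrix" (3x3 intrinsics, pixels), "rvec" (rotation vector, rad) and "tvec" (3), from world to camera coordinates, as OpenCV has them. Camera axes: x right, y down, z forward; pixel columns grow to the right and rows downward; lengths in mm; the calibration is good to about 2 mm. A picture is of the moment at which its call begins.
- job.close_job(): hands the job in; it is judged then, once.
The state is a dict: "clock": time; "joint_positions": joint angles; "joint_vel": joint speeds; "tau": joint torques, N m; "eef_pos": TCP position; "tool_rot": TCP orientation; "force": force on the tool from outside, world axes, zero at the start; "moment": the same for the moment, N m; "opening": opening from 0.0 (shut) to 1.0 (fully open); "finger_force": force on a finger pad.
Only numpy, scipy, OpenCV 4.12 (cv2) and the standard library are available. Lean on these libraries where they do the work, as an engineer would, in place of code of your own. Each camera call takes 0.05 s, during which the arm holds its last target. There are 200 camera calls.

## Working session

There is one attempt and no reset: what is moved stays moved. The work goes in short steps, Python scripts to look and compute and a tool call to move; the robot and the scene stay as the last step left them, time stands still between calls to the robot, and variables do not carry over. Pictures are saved under pics/ and viewed, at most 14 in all, crops included, and the job is handed in when it is done.

Besides the shell and the picture viewer there is one more tool, called after "Request:" as name([rows], argument=value, ...), one row to a line, values as JSON. send_rows: Moves the arm, as the interface text tells. Its arguments: {"type":"object","properties":{"deltas":{"type":"array","items":{"type":"array"}}},"required":["deltas"]}

```bash
ls; mkdir -p pics; cat > h.py <<'E'
import numpy as np, cv2
from bench import env, optics, job
def cap(name):
    c=optics.capture(name); c['R']=cv2.Rodrigues(np.array(c['rvec'],float))[0]; c['t']=np.array(c['tvec'],float).ravel(); c['K']=np.array(c['camera_matrix'],float); return c
def ray(c,uv,z):
    uv=np.atleast_2d(np.array(uv,float)); d=np.linalg.solve(c['K'],np.c_[uv,np.ones(len(uv))].T)
    d=c['R'].T@d; o=-c['R'].T@c['t']; s=(z-o[2])/d[2]; return (o[:,None]+d*s).T
def proj(c,P):
    p=c['K']@(c['R']@np.atleast_2d(np.array(P,float)).T+c['t'][:,None]); return (p[:2]/p[2]).T
def cloud(c):
    v,u=np.mgrid[0:400,0:640]; Z=c['range_z'].astype(float); d=np.linalg.solve(c['K'],np.stack([u.ravel(),v.ravel(),np.ones(u.size)]))*Z.ravel()
    return (c['R'].T@(d-c['t'][:,None])).T.reshape(400,640,3), Z>0
E
python3 - <<'E'
from h import *
for n in ['scene','side']:
    c=cap(n); cv2.imwrite(f'pics/{n}0.png',c['image']); np.savez(f'{n}0.npz',**c); print(n,(-c['R'].T@c['t']).round(),c['K'].round(1).tolist(),c['R'][2].round(2))
s=env.observe(); print({k:np.round(v,3).tolist() for k,v in s.items()})
E
```

```text
pics
scene [1251.   58.  688.] [[412.4, 0.0, 325.5], [0.0, 412.4, 197.8], [0.0, 0.0, 1.0]] [-0.78 -0.05 -0.63]
side [ 183. -708.  943.] [[420.0, 0.0, 321.1], [0.0, 420.0, 208.5], [0.0, 0.0, 1.0]] [ 0.28  0.63 -0.73]
{'clock': 0.1, 'joint_positions': [1.152, 0.207, 1.543, 0.0, 1.394, -0.151], 'joint_vel': [-0.001, -0.002, -0.003, 0.001, 0.001, -0.001], 'tau': [0.0, -38.409, -29.255, -0.0, 0.005, 0.0], 'eef_pos': [151.882, 553.886, 247.213], 'tool_rot': [-0.419, -3.113, 0.003], 'force': [0.154, 0.106, 0.106], 'moment': [-0.042, 0.003, 0.016], 'finger_force': 0.0, 'opening': 1.0}
```

View pics/scene0.png

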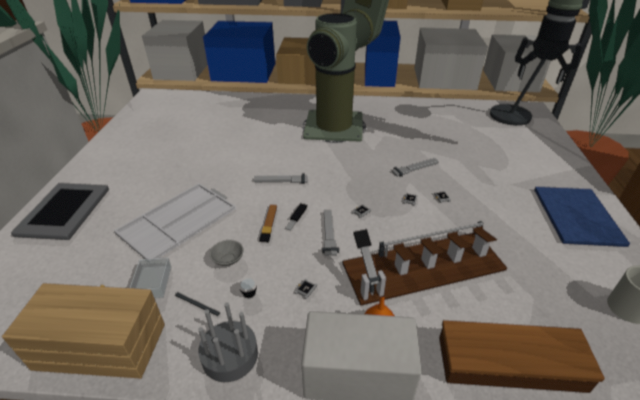

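View pics/side0.png

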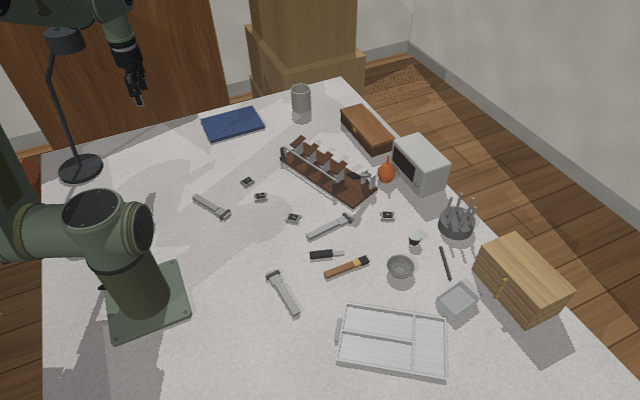

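```bash
python3 - <<'E'
from h import *
for n in ['scene','side']:
    d=np.load(f'{n}0.npz'); c=dict(d)
    c['image']=d['image']
    pts={'scene':dict(w=[(280,180),(415,167),(328,232)],wa=[(361,211),(410,199),(441,197),(305,289)],br=[(269,222)],kn=[(297,214)],tray=[(175,221)]),
     'side':dict(w=[(283,293),(210,206),(329,226)],wa=[(293,217),(261,197),(248,182),(387,215)],br=[(347,267)],kn=[(326,255)],tray=[(392,343)])}[n]
    for k,v in pts.items(): print(n,k,ray(c,v,8).round()[:,:2].tolist())
    Z=c['range_z']; P,ok=cloud(c); print('desk z',[P[v,u].round(1).tolist() for u,v in [(300,150),(230,240),(300,320)]])
c=dict(np.load('side0.npz')); 
cv2.imwrite('pics/crop1.png',cv2.resize(c['image'][130:390,180:460],None,fx=2.3,fy=2.3,interpolation=cv2.INTER_CUBIC))
E
```

```text
scene w [[334.0, -133.0], [241.0, 249.0], [534.0, 15.0]]
scene wa [[450.0, 93.0], [392.0, 222.0], [377.0, 304.0], [707.0, -21.0]]
scene br [[509.0, -132.0]]
scene kn [[474.0, -67.0]]
scene tray [[523.0, -363.0]]
desk z [[165.5, -97.1, 2.4], [598.9, -203.3, 29.4], [777.2, -23.5, 0.2]]
side w [[324.0, -134.0], [234.0, 252.0], [529.0, 19.0]]
side wa [[447.0, 98.0], [389.0, 220.0], [373.0, 304.0], [704.0, -17.0]]
side br [[510.0, -133.0]]
side kn [[476.0, -72.0]]
side tray [[506.0, -370.0]]
desk z [[579.2, 352.4, 32.5], [251.8, 104.3, -3.0], [335.4, -218.8, -0.0]]
```

View pics/crop1.png

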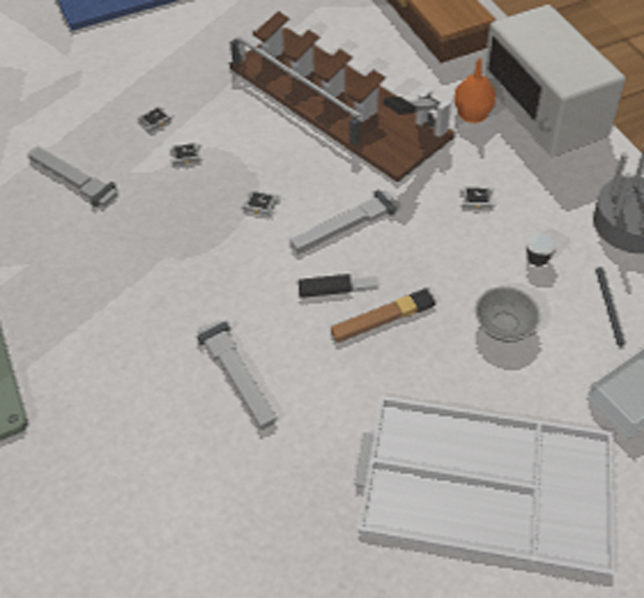

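Three things look like the wrench: side px (283,293), r≈355; (210,206), r≈346; and (329,226), r≈533. The last is farthest from the base and the crop confirms it, next to the rack. There are four watches at side px (293,217), (261,197), (248,182) and (387,215). Brush, knife, tray, rack and bystanders are all visible. I'll move over the area for a view from the wrist camera.

Request:
send_rows([
  [[1,-1,0.3],0.15,1],
  [[1,-1,0.3],0.15,1],
  [[1,-1,0.3],0.15,1],
  [[1,-1,0.3],0.15,1],
  [[1,-1,0.3],0.15,1],
])

```text
clock: 0.72
eef_pos: [353.6, 352.5, 308.6]
tool_rot: [0.07, 3.14, -0.0]
force: [-0.3, 0.5, -0.2]
opening: 1.002
finger_force: 0.0
```

Request:
send_rows([
  [[0.4,-1,0.3],0,1],
  [[0.4,-1,0.3],0,1],
  [[0.4,-1,0.3],0,1],
  [[0.4,-1,0.3],0,1],
  [[0.4,-1,0.3],0,1],
  [[0.4,-1,0.3],0,1],
])

```text
clock: 1.48
eef_pos: [431.6, 154.9, 367.6]
tool_rot: [-0.067, -3.139, -0.001]
force: [0.1, -0.1, 0.8]
opening: 1.002
finger_force: 0.0
```

```bash
python3 - <<'E'
from h import *
s=env.observe(); print({k:np.round(s[k],3).tolist() for k in ['clock','eef_pos','tool_rot','joint_positions','opening']})
c=cap('wrist'); cv2.imwrite('pics/w1.png',c['image']); np.savez('w1.npz',**c); print((-c['R'].T@c['t']).round(),c['K'].round(1).tolist(),c['R'].round(2).tolist())
P,ok=cloud(c); print(P[[50,200,350],[100,320,600]].round(1).tolist())
E
```

```text
{'clock': 1.475, 'eef_pos': [431.645, 154.857, 367.567], 'tool_rot': [-0.067, -3.139, -0.001], 'joint_positions': [0.155, -0.117, 1.636, 0.001, 1.624, -1.373], 'opening': 1.002}
[364. 158. 493.] [[328.7, 0.0, 316.3], [0.0, 328.7, 193.7], [0.0, 0.0, 1.0]] [[0.04, 1.0, 0.0], [0.96, -0.04, 0.27], [0.27, -0.01, -0.96]]
[[279.9, -139.4, -0.8], [510.8, 157.3, -2.4], [422.3, 221.5, 428.5]]
```

View pics/w1.png

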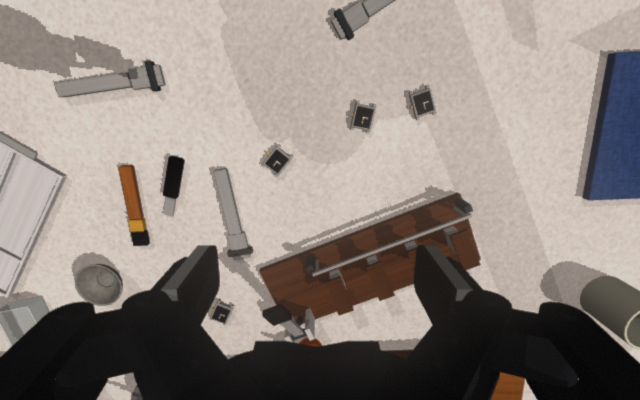

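The wrist view shows the watches at (276,160), (362,117), (421,103) and (221,312). The wrench is at (230,215), the brush at (133,205), the knife at (172,185) and the rack at about (370,255). The rack is partly hidden by the fingers, so I'll shift forward to measure it.

Request:
send_rows([
  [[0.6,-0.2,0.1],0,1],
  [[0.6,-0.2,0.1],0,1],
  [[0.6,-0.2,0.1],0,1],
  [[0.6,-0.2,0.1],0,1],
])

```text
clock: 2.02
eef_pos: [551.4, 115.7, 387.1]
tool_rot: [-0.065, -3.138, -0.0]
force: [0.2, 0.4, -0.2]
opening: 0.998
finger_force: 0.0
```

```bash
python3 - <<'E'
from h import *
c=cap('wrist'); cv2.imwrite('pics/w2.png',c['image']); np.savez('w2.npz',**c)
P,ok=cloud(c); im=c['image'].astype(int)
z=P[...,2]
print('desk',np.median(z[ok&(abs(z)<8)]),np.std(z[ok&(abs(z)<4)]))
rack=(P[...,0]>480)&(P[...,0]<760)&(P[...,1]>-60)&(P[...,1]<330)&ok&(z<110)
# seats: brown, z 52..78
br=(im[...,2]>im[...,0]+15)
m=(rack&br&(z>54)&(z<78)).astype(np.uint8)
n,l,st,ce=cv2.connectedComponentsWithStats(m)
for i in range(1,n):
    if st[i,4]>60:
        q=P[l==i]; r=cv2.minAreaRect(q[:,:2].astype(np.float32)); print('seat',st[i,4],ce[i].round(),q.mean(0).round(1),np.round(r[0],1),np.round(r[1],1),round(r[2],1))
        A=np.c_[q[:,:2],np.ones(len(q))]; print('   plane',np.linalg.lstsq(A,q[:,2],rcond=None)[0].round(3))
m=rack&br&(z>5)&(z<20); q=P[m]; r=cv2.minAreaRect(q[:,:2].astype(np.float32)); print('base',m.sum(),r,np.median(q[:,2]))
m=(rack&~br&(z>48)&(z<62)).astype(np.uint8)
n,l,st,ce=cv2.connectedComponentsWithStats(m)
for i in range(1,n):
    if st[i,4]>40:
        q=P[l==i]; r=cv2.minAreaRect(q[:,:2].astype(np.float32)); print('rail?',st[i,4],ce[i].round(),q.mean(0).round(1),r)
E
```

```text
desk -0.7309060781800099 1.2208024883069706
seat 720 [449. 180.] [595.2 299.5  64.3] [594.7 299.6] [54.1 24.6] 20.1
   plane [  0.202   0.101 -86.279]
seat 673 [406. 197.] [617.2 239.7  64.4] [616.8 239.7] [54.2 24.1] 20.4
   plane [ 2.0600e-01  8.3000e-02 -8.3034e+01]
seat 630 [363. 214.] [639.3 179.9  64.5] [639.  179.7] [53.9 23.7] 20.0
   plane [ 2.1100e-01  7.5000e-02 -8.3755e+01]
base 9252 ((631.6309814453125, 150.35411071777344), (359.9686584472656, 263.3626403808594), 83.0746078491211) 11.045070843764647
rail? 195 [434. 153.] [557.1 279.7  55. ] ((557.0480346679688, 280.9215393066406), (4.762143611907959, 102.6611557006836), 20.24934196472168)
rail? 209 [359. 181.] [593.8 175.5  53.6] ((592.9554443359375, 182.61517333984375), (14.388717651367188, 100.57081604003906), 13.637550354003906)
rail? 134 [318. 258.] [709.9 112.5  58.4] ((711.5692749023438, 112.63088989257812), (17.206125259399414, 32.455299377441406), 13.726663589477539)
```

View pics/w2.png

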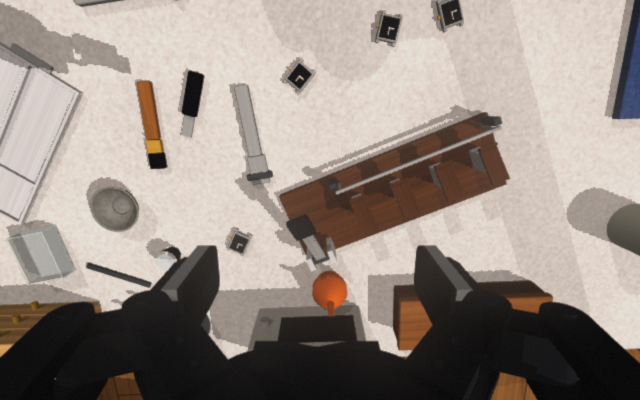

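```bash
python3 - <<'E'
from h import *
c=dict(np.load('w2.npz')); P,ok=cloud(c)
ex=np.array([.938,.345]);ey=np.array([-.345,.938])
for nm,o in [('A',np.array([628.1,209.8])),('B',np.array([606,269.7]))]:
    for l,x,y,z in [('r0',0,-96,65),('r3',0,96,65),('railL',-42,122,56),('railR',-42,-122,56),('c1',-60,130,12),('c2',60,130,12),('c3',-60,-210,12),('pad',45-85*.868,-180,104)]:
        w=o+ex*x+ey*y; uv=proj(c,[*w,z])[0]; u,v=uv.round().astype(int); print(nm,l,w.round(),uv.round(), P[v,u].round(1) if 0<=u<640 and 0<=v<400 else '',c['image'][v,u] if 0<=u<640 and 0<=v<400 else '')
v=c['image'][95:285,200:540]; cv2.imwrite('pics/w2c.png',cv2.resize(v,None,fx=2.35,fy=2.35,interpolation=cv2.INTER_CUBIC))
E
```

```text
A r0 [661. 120.] [322. 230.] [683.3 119.6  10.3] [45 63 98]
A r3 [595. 300.] [449. 180.] [594.8 299.9  63.3] [41 56 88]
A railL [547. 310.] [456. 145.] [547.3 309.6  55.2] [156 163 170]
A railR [631.  81.] [295. 209.] [645.3  77.7  11. ] [ 48  66 102]
A c1 [527. 311.] [446. 128.] [527.3 311.5  10.5] [48 57 75]
A c2 [640. 352.] [468. 199.] [643.7 358.9  -1.1] [169 181 195]
A c3 [644.  -8.] [242. 211.] [648.9 -10.5  -0.9] [195 204 217]
A pad [663.  31.] [257. 244.] [ 7.082e+02  9.000e+00 -4.000e-01] [205 216 227]
B r0 [639. 180.] [363. 214.] [639.9 179.3  63.8] [38 53 86]
B r3 [573. 360.] [494. 163.] [573.1 360.3  63.6] [46 61 91]
B railL [525. 370.] [502. 127.] [530.4 402.   -1.6] [179 190 202]
B railR [609. 141.] [335. 193.] [621.2 142.4  11.4] [73 80 92]
B c1 [505. 371.] [488. 111.] [ 5.055e+02  3.775e+02 -1.000e-01] [187 196 209]
B c2 [617. 412.] [507. 184.] [621.  419.3  -0.8] [178 187 200]
B c3 [622.  52.] [278. 196.] [625.9  50.4  -1.3] [129 137 152]
B pad [641.  91.] [300. 227.] [639.6  90.6 106.6] [45 49 54]
```

View pics/w2c.png

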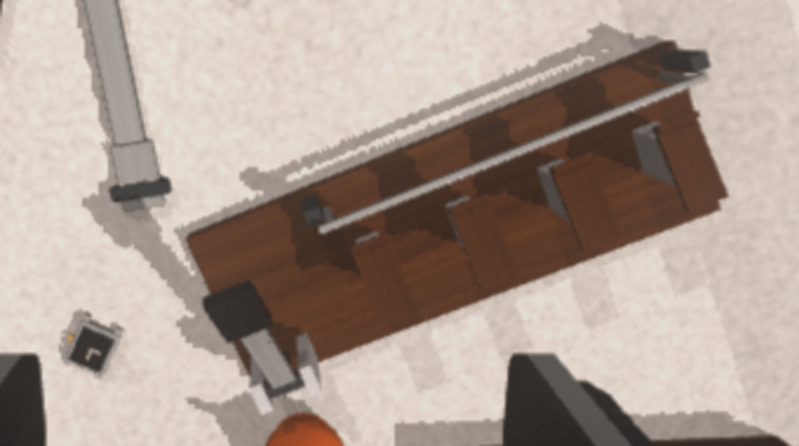

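The crop shows four seats and the lever at the right. The three I detected are rest0 to rest2, so the rack origin is about (606,270) with yaw 20.2°, and rest3 is at about (573,360). Next I'll measure the watches and tools.

```bash
cat >> h.py <<'E'
def blob(c,xy,rad,zlo=4,zhi=25):
    P,ok=cloud(c); d=np.hypot(P[...,0]-xy[0],P[...,1]-xy[1])
    m=(ok&(d<rad)&(P[...,2]>zlo)&(P[...,2]<zhi)).astype(np.uint8)
    n,l,st,ce=cv2.connectedComponentsWithStats(m)
    if n<2: return None
    i=1+np.argmax(st[1:,4]); q=P[l==i]; (x,y),(a,b),t=cv2.minAreaRect(q[:,:2].astype(np.float32))
    if a<b: a,b,t=b,a,t+90
    t=(t+90)%180-90   # long axis angle, deg, -90..90
    return dict(c=(round(x,1),round(y,1)),L=round(a,1),W=round(b,1),ang=round(t,1),n=int(st[i,4]),mean=q.mean(0).round(1).tolist())
E
python3 - <<'E'
from h import *
for f in ['w1','w2']:
    c=dict(np.load(f+'.npz'))
    for n,xy,r in [('wa',(448,96),38),('wb',(390,221),38),('wc',(375,304),38),('wd',(705,-19),38),('wrench',(531,17),95),('brush',(510,-132),85),('knife',(475,-70),60)]:
        print(f,n,blob(c,xy,r))
E
```

```text
w1 wa {'c': (442.8, 94.5), 'L': 41.5, 'W': 33.0, 'ang': -42.5, 'n': 496, 'mean': [443.0, 96.1, 8.6]}
w1 wb {'c': (385.1, 223.0), 'L': 41.3, 'W': 33.4, 'ang': -13.5, 'n': 549, 'mean': [385.4, 223.6, 8.6]}
w1 wc {'c': (369.9, 308.1), 'L': 41.6, 'W': 33.0, 'ang': 17.6, 'n': 580, 'mean': [369.4, 308.3, 8.6]}
w1 wd {'c': (699.7, -19.8), 'L': 41.5, 'W': 31.9, 'ang': -29.1, 'n': 348, 'mean': [698.8, -18.3, 8.1]}
w1 wrench {'c': (526.9, 19.2), 'L': 150.0, 'W': 39.7, 'ang': 5.5, 'n': 1417, 'mean': [529.8, 19.0, 9.9]}
w1 brush {'c': (505.7, -131.3), 'L': 130.1, 'W': 24.6, 'ang': -0.7, 'n': 1231, 'mean': [504.7, -130.0, 10.0]}
w1 knife {'c': (462.1, -62.6), 'L': 63.5, 'W': 22.0, 'ang': -17.7, 'n': 649, 'mean': [461.1, -61.4, 10.6]}
w2 wa {'c': (442.9, 94.4), 'L': 41.7, 'W': 32.8, 'ang': -42.4, 'n': 558, 'mean': [443.8, 95.5, 8.7]}
w2 wb {'c': (385.7, 222.7), 'L': 41.8, 'W': 32.9, 'ang': -14.9, 'n': 633, 'mean': [386.2, 223.3, 8.6]}
w2 wc {'c': (370.3, 307.8), 'L': 40.9, 'W': 32.9, 'ang': 16.9, 'n': 626, 'mean': [371.4, 307.7, 8.7]}
w2 wd {'c': (700.3, -20.4), 'L': 42.0, 'W': 32.9, 'ang': -27.4, 'n': 378, 'mean': [699.6, -18.6, 8.3]}
w2 wrench {'c': (527.3, 22.2), 'L': 150.7, 'W': 39.7, 'ang': 2.5, 'n': 1567, 'mean': [530.6, 18.7, 10.1]}
w2 brush {'c': (506.4, -132.1), 'L': 129.1, 'W': 23.9, 'ang': -0.1, 'n': 1341, 'mean': [505.9, -130.3, 10.3]}
w2 knife {'c': (463.7, -63.4), 'L': 66.5, 'W': 22.7, 'ang': -18.3, 'n': 723, 'mean': [462.1, -61.8, 10.8]}
```

Request:
send_rows([
  [[-0.906,0.96,-1],0.228,0.6],
  [[-0.906,0.96,-1],0.228,0.6],
  [[-0.906,0.96,-1],0.228,0.6],
  [[-0.906,0.96,-1],0.228,0.6],
  [[-0.906,0.96,-1],0.228,0.6],
  [[-0.906,0.96,-1],0.228,0.6],
  [[-0.906,0.96,-1],0.228,0.6],
  [[-0.906,0.96,-1],0.228,0.6],
])

```text
clock: 3.08
eef_pos: [372.5, 306.6, 190.2]
tool_rot: [-0.467, 3.103, 0.001]
force: [0.6, 0.3, 0.3]
opening: 0.602
finger_force: 0.0
```

Request:
send_rows([
  [[0,0,-0.3],0,0.6],
  [[0,0,-0.6],0,0.6],
  [[0,0,-0.8],0,0.6],
  [[0,0,-0.85],0,0.6],
  [[0,0,-0.85],0,0.6],
])

```text
clock: 3.7
eef_pos: [372.7, 306.6, 19.3]
tool_rot: [-0.466, 3.105, 0.001]
force: [-0.4, -0.4, -0.2]
opening: 0.602
finger_force: 0.0
```

Request:
send_rows([
  [[0,0,0],0,0.2],
  [[0,0,0],0,0.2],
  [[0,0,0],0,0.2],
  [[0,0,0],0,0.2],
  [[0,0,0],0,0.2],
])

```text
clock: 4.32
eef_pos: [373.4, 307.7, 20.9]
tool_rot: [-0.468, 3.101, 0.003]
force: [0.6, -1.2, 6.2]
opening: 0.33
finger_force: 59.4
```

Request:
send_rows([
  [[0,0,0.3],0,0.2],
  [[0,0,0.6],0,0.2],
  [[0.5,0.13,0.6],0.035,0.2],
  [[0.5,0.13,0.6],0.035,0.2],
  [[0.5,0.13,0.6],0.035,0.2],
])

```text
clock: 4.95
eef_pos: [474.3, 333.2, 140.3]
tool_rot: [-0.547, 3.088, 0.002]
force: [-0.7, -0.2, -0.3]
opening: 0.323
finger_force: 59.7
```

Request:
send_rows([
  [[0.51,0.135,0],0,0.2],
  [[0.51,0.135,0],0,0.2],
  [[0.51,0.135,0],0,0.2],
  [[0.51,0.135,0],0,0.2],
])

```text
clock: 5.45
eef_pos: [571.3, 359.2, 137.9]
tool_rot: [0.55, -3.091, 0.001]
force: [-0.9, -0.4, -0.7]
opening: 0.329
finger_force: 59.7
```

```bash
python3 - <<'E'
from h import *
s=env.observe(); print({k:np.round(s[k],3).tolist() for k in ['clock','eef_pos','tool_rot','joint_positions','opening']})
c=cap('wrist'); cv2.imwrite('pics/w3.png',c['image']); np.savez('w3.npz',**c)
E
```

```text
{'clock': 5.45, 'eef_pos': [571.331, 359.229, 137.856], 'tool_rot': [0.55, -3.091, 0.001], 'joint_positions': [0.433, 0.513, 1.369, 0.0, 1.263, -1.49], 'opening': 0.329}
```

View pics/w3.png

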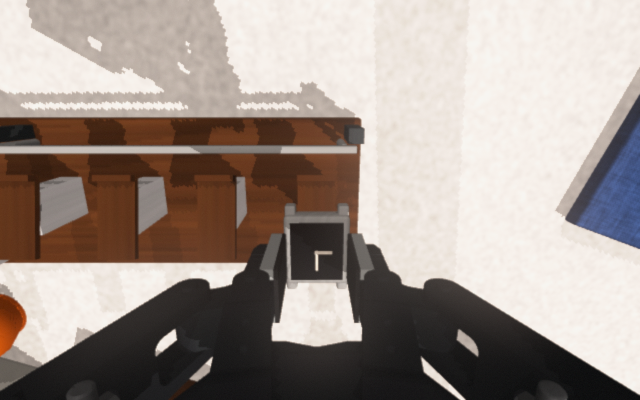

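```bash
cat >> h.py <<'E'
ex=np.array([.9385,.3453]);ey=np.array([-.3453,.9385])
def held(c,tcp,ctr=None):
    # watch-in-hand: top-face points about 11 mm under TCP, in rack-aligned axes about TCP
    P,ok=cloud(c); d=P[...,:2]-np.array(tcp[:2]); x=d@ex; y=d@ey; z=P[...,2]-tcp[2]
    m=ok&(abs(y)<12)&(abs(x)<30)&(z>-16)&(z<0)
    return [np.percentile(x[m],[0.5,99.5]).round(1).tolist(), np.median(z[m]).round(1), int(m.sum())]
def seats(c,rest):
    P,ok=cloud(c); z=P[...,2]; r=np.array([606,269.7])+ey*(-96+64*rest)
    d=P[...,:2]-r; x=d@ex; y=d@ey; m=ok&(abs(x)<40)&(abs(y)<27)&(z>54)&(z<95)
    return x[m],y[m],z[m]
E
python3 - <<'E'
from h import *
c=cap('wrist'); s=env.observe(); print(s['eef_pos'].round(1) if hasattr(s['eef_pos'],'round') else s['eef_pos']); print(held(c,s['eef_pos']))
P,ok=cloud(c); print(P[[252,230,270],[318,318,318]].round(1))
E
```

```text
[571.2 359.3 138.2]
[[-23.0, 16.8], np.float64(-12.1), 3776]
[[568.  359.1 127.2]
 [558.6 355.6 125.9]
 [577.6 362.6 125. ]]
```

Request:
send_rows([
  [[0.023,0.007,-0.1],0,0.2],
  [[0.023,0.007,-0.2],0,0.2],
  [[0.023,0.007,-0.225],0,0.2],
  [[0.023,0.007,-0.225],0,0.2],
  [[0.023,0.007,-0.225],0,0.2],
])

```text
clock: 6.18
eef_pos: [577.5, 360.9, 92.8]
tool_rot: [0.55, -3.093, 0.0]
force: [0.3, 0.0, 0.5]
opening: 0.329
finger_force: 59.8
```

Request:
send_rows([
  [[0,0,0],0,0.38],
  [[0,0,0],0,0.38],
  [[0,0,0],0,0.39],
  [[0,0,0],0,0.4],
  [[0,0,0],0,0.42],
  [[0,0,0],0,0.45],
  [[0,0,0],0,0.5],
  [[0,0,0],0,0.5],
])

```text
clock: 7.18
eef_pos: [577.6, 360.9, 93.3]
tool_rot: [-0.55, 3.093, -0.0]
force: [-0.0, 0.1, 0.6]
opening: 0.496
finger_force: 0.0
```

Request:
send_rows([
  [[0,0,0.2],0,0.5],
  [[0,0,0.4],0,0.5],
  [[-0.2,0,0.7],0,0.5],
  [[-0.4,-0.1,0.7],0,0.6],
  [[-0.4,-0.1,0.7],0,0.6],
])

```text
clock: 7.8
eef_pos: [494.3, 340.1, 233.7]
tool_rot: [0.551, -3.091, 0.001]
force: [1.1, 0.5, -0.9]
opening: 0.601
finger_force: 0.0
```

```bash
python3 - <<'E'
from h import *
s=env.observe(); print({k:np.round(s[k],3).tolist() for k in ['clock','eef_pos','tool_rot']})
c=cap('wrist'); np.savez('w4.npz',**c)
x,y,z=seats(c,3); m=z>65; print(np.percentile(x[m],[1,99]).round(1),np.percentile(y[m],[1,99]).round(1)); A=np.c_[x,y,np.ones(len(x))][m]; print(np.linalg.lstsq(A,z[m],rcond=None)[0].round(3))
im=c['image']; cv2.imwrite('pics/w4.png',im)
E
```

```text
{'clock': 7.8, 'eef_pos': [494.313, 340.07, 233.685], 'tool_rot': [0.551, -3.091, 0.001]}
[-18.4  26.4] [-15.6  14.2]
[1.2300e-01 6.0000e-03 7.2958e+01]
```

View pics/w4.png

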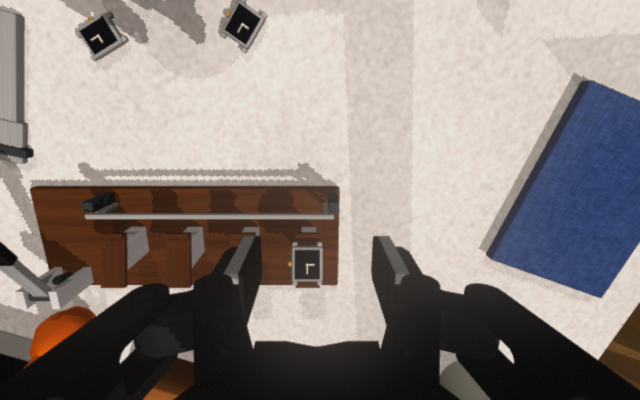

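```bash
cat >> h.py <<'E'
def prof(c,rest):
    x,y,z=seats(c,rest); m=abs(y)<9
    print('rest',rest,[(int(a),round(float(np.median(z[m&(abs(x-a)<1.5)])),1)) if (m&(abs(x-a)<1.5)).any() else (int(a),None) for a in range(-36,37,3)])
    w=z>65+.268*x+5; print('   watch x',np.percentile(x[w],[.5,99.5]).round(1),'y',np.percentile(y[w],[.5,99.5]).round(1))
E
python3 - <<'E'
from h import *
c=dict(np.load('w4.npz')); prof(c,3)
E
```

```text
rest 3 [(-36, None), (-33, None), (-30, None), (-27, 61.8), (-24, 62.5), (-21, 58.7), (-18, 59.1), (-15, 67.0), (-12, 71.1), (-9, 72.1), (-6, 72.6), (-3, 73.6), (0, 74.3), (3, 75.2), (6, 75.9), (9, 76.8), (12, 77.4), (15, 76.9), (18, 75.7), (21, 70.1), (24, 70.3), (27, 70.6), (30, None), (33, None), (36, None)]
   watch x [-25.5  19.5] y [-16.7  14.2]
```

Request:
send_rows([
  [[-0.545,-0.586,-0.66],-0.4,0.6],
  [[-0.545,-0.586,-0.66],-0.4,0.6],
  [[-0.545,-0.586,-0.66],-0.4,0.6],
  [[-0.545,-0.586,-0.66],-0.4,0.6],
  [[-0.545,-0.586,-0.66],-0.4,0.6],
  [[-0.545,-0.586,-0.66],-0.4,0.6],
])

```text
clock: 8.6
eef_pos: [391.2, 224.6, 102.5]
tool_rot: [0.388, 3.114, 0.003]
force: [0.8, -0.3, 0.1]
opening: 0.601
finger_force: 0.0
```

```bash
python3 - <<'E'
from h import *
c=cap('wrist'); s=env.observe(); print(np.round(s['eef_pos'],1),np.round(s['tool_rot'],3)); print(blob(c,(385.4,222.9),38))
E
```

```text
[391.2 224.8 102.7] [3.880e-01 3.114e+00 3.000e-03]
{'c': (385.6, 222.8), 'L': 41.9, 'W': 33.1, 'ang': -13.9, 'n': 2206, 'mean': [384.8, 224.3, 8.6]}
```

Request:
send_rows([
  [[-0.028,-0.01,-0.2],0,0.6],
  [[-0.028,-0.01,-0.35],0,0.6],
  [[-0.028,-0.01,-0.4],0,0.6],
  [[-0.028,-0.01,-0.4],0,0.6],
  [[-0.028,-0.01,-0.4],0,0.2],
  [[-0.028,-0.01,-0.4],0,0.2],
  [[-0.028,-0.01,-0.4],0,0.2],
  [[-0.028,-0.01,-0.4],0,0.2],
])

```text
clock: 9.65
eef_pos: [384.8, 222.4, 23.0]
tool_rot: [0.389, 3.114, 0.003]
force: [-0.9, 0.6, 5.9]
opening: 0.317
finger_force: 59.0
```

Request:
send_rows([
  [[0,0,0.3],0,0.2],
  [[0,0,0.6],0,0.2],
  [[0.5,0.2,0.6],0.2,0.2],
  [[0.5,0.2,0.6],0.4,0.2],
  [[0.5,0.2,0.6],0.4,0.2],
  [[0.5,0.2,0.6],0.4,0.2],
])

```text
clock: 10.4
eef_pos: [483.0, 261.7, 141.4]
tool_rot: [0.549, -3.093, 0.0]
force: [-0.4, 0.5, -0.7]
opening: 0.316
finger_force: 59.5
```

Request:
send_rows([
  [[0.54,0.18,0],0,0.2],
  [[0.54,0.18,0],0,0.2],
  [[0.54,0.18,0],0,0.2],
  [[0.54,0.18,0],0,0.2],
])

```text
clock: 10.9
eef_pos: [589.7, 297.3, 140.6]
tool_rot: [0.547, -3.091, 0.0]
force: [-0.7, -0.5, -1.2]
opening: 0.318
finger_force: 59.5
```

```bash
python3 - <<'E'
from h import *
c=cap('wrist'); s=env.observe(); print(np.round(s['eef_pos'],1),np.round(s['tool_rot'],3)); print(held(c,s['eef_pos'])); np.savez('w5.npz',**c)
E
```

```text
[589.4 297.3 140.9] [ 0.548 -3.091  0.   ]
[[-15.5, 17.6], np.float64(-14.3), 3317]
```

Request:
send_rows([
  [[0.018,0.008,-0.1],0,0.2],
  [[0.018,0.008,-0.2],0,0.2],
  [[0.018,0.008,-0.235],0,0.2],
  [[0.018,0.008,-0.235],0,0.2],
  [[0.018,0.008,-0.235],0,0.2],
])

```text
clock: 11.58
eef_pos: [594.5, 299.3, 93.9]
tool_rot: [-0.55, 3.093, 0.0]
force: [0.3, -0.4, 1.0]
opening: 0.319
finger_force: 59.5
```

Request:
send_rows([
  [[0,0,0],0,0.37],
  [[0,0,0],0,0.37],
  [[0,0,0],0,0.38],
  [[0,0,0],0,0.4],
  [[0,0,0],0,0.42],
  [[0,0,0],0,0.45],
  [[0,0,0],0,0.5],
  [[0,0,0],0,0.5],
])

```text
clock: 12.58
eef_pos: [594.6, 299.3, 94.3]
tool_rot: [-0.55, 3.093, -0.0]
force: [-0.6, 0.1, 0.6]
opening: 0.498
finger_force: 0.0
```

Request:
send_rows([
  [[0,0,0.2],0,0.5],
  [[0,0,0.4],0,0.5],
  [[-0.2,0,0.7],0,0.5],
  [[-0.4,-0.1,0.7],0,0.6],
  [[-0.4,-0.1,0.7],0,0.6],
])

```text
clock: 13.2
eef_pos: [511.4, 278.6, 234.7]
tool_rot: [0.55, -3.091, 0.0]
force: [-0.2, 0.4, -0.6]
opening: 0.6
finger_force: 0.0
```

```bash
python3 - <<'E'
from h import *
c=cap('wrist'); s=env.observe(); print(np.round(s['eef_pos'],1),np.round(s['tool_rot'],3)); np.savez('w6.npz',**c)
prof(c,2);prof(c,3); print(blob(c,(442.9,94.4),38))
E
```

```text
[513.3 279.  234.6] [-0.55   3.093  0.   ]
rest 2 [(-36, None), (-33, None), (-30, None), (-27, 62.3), (-24, 62.3), (-21, 58.5), (-18, 60.0), (-15, 69.4), (-12, 71.0), (-9, 71.9), (-6, 72.8), (-3, 73.5), (0, 74.3), (3, 75.0), (6, 76.0), (9, 76.6), (12, 77.1), (15, 76.5), (18, 69.5), (21, 69.7), (24, 70.6), (27, 70.7), (30, None), (33, None), (36, None)]
   watch x [-25.1  18.5] y [-16.5  14.6]
rest 3 [(-36, None), (-33, None), (-30, None), (-27, 62.1), (-24, 61.9), (-21, 58.5), (-18, 59.0), (-15, 65.4), (-12, 71.2), (-9, 71.8), (-6, 72.7), (-3, 73.6), (0, 74.2), (3, 75.1), (6, 75.6), (9, 76.5), (12, 77.4), (15, 77.2), (18, None), (21, 70.0), (24, 70.5), (27, 71.0), (30, None), (33, None), (36, None)]
   watch x [-25.9  19.9] y [-18.3  -1. ]
{'c': (443.0, 94.7), 'L': 42.2, 'W': 34.0, 'ang': -41.8, 'n': 1282, 'mean': [443.6, 96.8, 8.6]}
```

Request:
send_rows([
  [[-0.352,-0.92,-0.67],-0.726,0.6],
  [[-0.352,-0.92,-0.67],-0.726,0.6],
  [[-0.352,-0.92,-0.67],-0.726,0.6],
  [[-0.352,-0.92,-0.67],-0.726,0.6],
  [[-0.352,-0.92,-0.67],-0.726,0.6],
  [[-0.352,-0.92,-0.67],-0.726,0.6],
  [[-0.352,-0.92,-0.67],-0.726,0.6],
  [[-0.352,-0.92,-0.67],-0.726,0.6],
])

```text
clock: 14.25
eef_pos: [444.9, 95.3, 100.2]
tool_rot: [1.129, 2.932, 0.0]
force: [-0.3, -0.8, -0.2]
opening: 0.601
finger_force: 0.0
```

```bash
python3 - <<'E'
from h import *
c=cap('wrist'); s=env.observe(); print(np.round(s['eef_pos'],1),np.round(s['tool_rot'],3)); print(blob(c,(442.9,94.4),38))
E
```

```text
[444.7  95.4 100.3] [1.129 2.931 0.   ]
{'c': (443.5, 94.8), 'L': 41.7, 'W': 32.7, 'ang': -42.1, 'n': 2190, 'mean': [443.3, 96.4, 8.6]}
```

Target is (443.2, 94.7), with z about 24.5.

Request:
send_rows([
  [[-0.008,-0.004,-0.2],0,0.6],
  [[-0.008,-0.004,-0.35],0,0.6],
  [[-0.008,-0.004,-0.38],0,0.6],
  [[-0.008,-0.004,-0.38],0,0.6],
  [[-0.008,-0.004,-0.38],0,0.2],
  [[-0.008,-0.004,-0.38],0,0.2],
  [[-0.008,-0.004,-0.38],0,0.2],
  [[-0.008,-0.004,-0.38],0,0.2],
])

```text
clock: 15.3
eef_pos: [444.0, 94.6, 26.1]
tool_rot: [1.131, 2.928, 0.002]
force: [-1.5, 0.5, 5.6]
opening: 0.286
finger_force: 58.6
```

Request:
send_rows([
  [[0,0,0.3],0,0.2],
  [[0,0,0.6],0,0.2],
  [[0.3,0.3,0.6],0.25,0.2],
  [[0.5,0.5,0.6],0.5,0.2],
  [[0.83,0.71,0.6],0.725,0.2],
  [[0.83,0.71,0.6],0.725,0.2],
  [[0.83,0.71,0.6],0.725,0.2],
  [[0.83,0.71,0.6],0.725,0.2],
])

```text
clock: 16.3
eef_pos: [609.2, 237.0, 145.1]
tool_rot: [-0.556, 3.091, 0.0]
force: [0.1, 0.2, 0.1]
opening: 0.202
finger_force: 0.0
```

Request:
send_rows([
  [[0,0,0],0,0.2],
  [[0,0,0],0,0.2],
])

```text
clock: 16.55
eef_pos: [608.7, 236.5, 144.9]
tool_rot: [-0.544, 3.093, 0.0]
force: [-0.1, 0.5, 0.4]
opening: 0.199
finger_force: 0.0
```

```bash
python3 - <<'E'
from h import *
c=cap('wrist'); s=env.observe(); print(np.round(s['eef_pos'],1),np.round(s['tool_rot'],3),s['opening']); print(held(c,s['eef_pos'])); np.savez('w7.npz',**c)
cv2.imwrite('pics/w7.png',c['image'][120:400,160:480])
E
```

```text
[608.7 236.4 144.8] [-0.544  3.093  0.   ] 0.19938379008154644
[[-11.8, 10.9], np.float64(-6.8), 410]
```

View pics/w7.png

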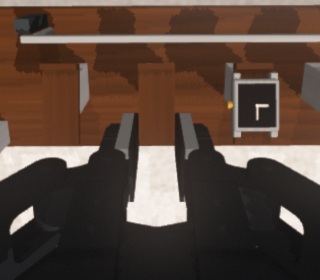

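The fingers are empty, so the watch slipped out because the grip was too high. I'll go back and find it.

Request:
send_rows([
  [[-0.4,-0.3,0.6],-0.5,0.6],
  [[-0.83,-0.71,0.6],-0.725,0.6],
  [[-0.83,-0.71,0.6],-0.725,0.6],
  [[-0.83,-0.71,0.6],-0.725,0.6],
  [[-0.83,-0.71,0.6],-0.725,0.6],
  [[-0.83,-0.71,0.6],-0.725,0.6],
  [[-0.83,-0.71,0.6],-0.725,0.6],
])

```text
clock: 17.48
eef_pos: [442.4, 94.3, 264.8]
tool_rot: [1.131, 2.93, 0.001]
force: [-0.1, 0.4, -0.2]
opening: 0.6
finger_force: 0.0
```

```bash
python3 - <<'E'
from h import *
c=cap('wrist'); s=env.observe(); print(np.round(s['eef_pos'],1),np.round(s['tool_rot'],3),s['opening']); np.savez('w8.npz',**c)
P,ok=cloud(c); m=(ok&(P[...,2]>4)&(P[...,2]<30)&(P[...,1]>-200)).astype(np.uint8); n,l,st,ce=cv2.connectedComponentsWithStats(m)
for i in range(1,n):
    if 150<st[i,4]<6000: print(st[i],P[l==i].mean(0).round(1))
print(blob(c,(442.9,94.4),45))
E
```

```text
[442.5  94.4 264.6] [1.129 2.931 0.   ] 0.6014601585259426
[359 135  31  39 834] [480.5 150.8   8.8]
[  77  162   85   96 2331] [ 322.9 -116.9   10.2]
[ 267  209  100   84 2092] [530.4  19.3  10. ]
[217 232  23  20 279] [441.2 -54.2  10.2]
[ 579  244   61   95 1489] [803.4 270.8  16.7]
[183 273  17  17 160] [ 447.4 -130.    10.2]
[247 321  17  24 208] [ 559.1 -126.     8.4]
[453 380  32  20 378] [829.6  35.3  16.2]
None
```

```bash
python3 - <<'E'
from h import *
c=dict(np.load('w8.npz')); print(blob(c,(480.5,150.8),38))
cv2.imwrite('pics/w8.png',cv2.resize(c['image'][115:195,335:415],None,fx=5,fy=5,interpolation=cv2.INTER_CUBIC))
E
```

```text
{'c': (482.2, 151.5), 'L': 42.0, 'W': 33.3, 'ang': -49.9, 'n': 834, 'mean': [480.5, 150.8, 8.8]}
```

View pics/w8.png

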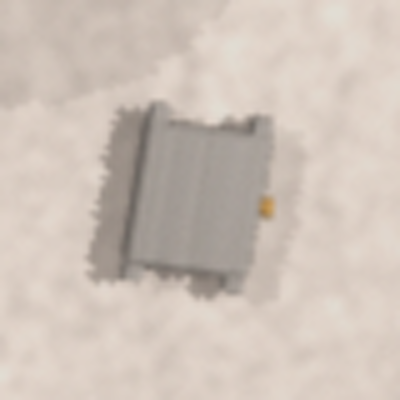

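The watch landed dial down at (482,151), angle -50° (the crop shows the plain steel back and the crown), so it must be flipped. I'll grip it by one end and press the free end on the back edge of rest1 so it pivots upright in the grip. Then I'll stand it on the desk and tip it over. First I'll check the clearance behind the rack and hover.

Request:
send_rows([
  [[0.263,0.21,-0.8],-0.09,0.6],
  [[0.263,0.21,-0.8],-0.09,0.6],
  [[0.263,0.21,-0.8],-0.09,0.6],
  [[0.263,0.21,-0.8],-0.09,0.6],
  [[0.263,0.21,-0.8],-0.09,0.6],
])

```text
clock: 18.15
eef_pos: [495.8, 136.5, 105.3]
tool_rot: [1.325, 2.847, 0.001]
force: [0.5, 0.1, 1.0]
opening: 0.598
finger_force: 0.0
```

```bash
python3 - <<'E'
from h import *
c=cap('wrist'); s=env.observe(); print(np.round(s['eef_pos'],1),np.round(s['tool_rot'],3)); print(blob(c,(482,151),38))
for n in ['scene0','side0']:
    c=dict(np.load(n+'.npz')); c['t']=c['t'].ravel(); P,ok=cloud(c); d=P[...,:2]-np.array([606,269.7]); x=d@ex;y=d@ey
    for x0 in (30,70,110,150):
        print(n,x0,[ (y0,round(float(np.percentile(P[...,2][m],98)),0)) for y0 in range(-160,140,40) for m in [ok&(x>x0)&(x<x0+40)&(y>y0)&(y<y0+40)&(P[...,2]<400)] if m.any()])
E
```

```text
[496.5 136.5 106.3] [1.325 2.845 0.003]
{'c': (482.4, 151.5), 'L': 41.7, 'W': 32.9, 'ang': -50.1, 'n': 2275, 'mean': [480.9, 151.4, 9.0]}
scene0 30 [(-160, 15.0), (-120, 15.0), (-80, 15.0), (-40, 15.0), (0, 15.0), (40, 15.0), (80, 15.0), (120, 14.0)]
scene0 70 [(-160, 3.0), (-120, 3.0), (-80, 3.0), (-40, 3.0), (0, 3.0), (40, 3.0), (80, 3.0), (120, 4.0)]
scene0 110 [(-160, 3.0), (-120, 3.0), (-80, 3.0), (-40, 3.0), (0, 3.0), (40, 3.0), (80, 3.0), (120, 3.0)]
scene0 150 [(-160, 3.0), (-120, 57.0), (-80, 58.0), (-40, 56.0), (0, 4.0), (40, 3.0), (80, 3.0), (120, 3.0)]
side0 30 [(-160, 66.0), (-120, 68.0), (-80, 17.0), (-40, 17.0), (0, 43.0), (40, 46.0), (80, 18.0), (120, 15.0)]
side0 70 [(-160, 6.0), (-120, 7.0), (-80, 6.0), (-40, 7.0), (0, 6.0), (40, 6.0), (80, 7.0), (120, 6.0)]
side0 110 [(-160, 7.0), (-120, 6.0), (-80, 6.0), (-40, 7.0), (0, 6.0), (40, 6.0), (80, 5.0), (120, 7.0)]
side0 150 [(-160, 7.0), (-120, 59.0), (-80, 59.0), (-40, 37.0), (0, 7.0), (40, 6.0), (80, 6.0), (120, 6.0)]
```

Request:
send_rows([
  [[-0.006,0,-0.2],0,0.6],
  [[-0.006,0,-0.35],0,0.6],
  [[-0.006,0,-0.43],0,0.6],
  [[-0.006,0,-0.44],0,0.6],
  [[-0.006,0,-0.44],0,0.6],
])

```text
clock: 18.82
eef_pos: [495.4, 136.6, 17.8]
tool_rot: [1.326, 2.845, 0.002]
force: [-0.1, -0.3, 0.2]
opening: 0.602
finger_force: 0.0
```

Request:
send_rows([
  [[0,0,0],0,0.2],
  [[0,0,0],0,0.2],
  [[0,0,0],0,0.2],
  [[0,0,0],0,0.2],
])

```text
clock: 19.32
eef_pos: [495.3, 136.6, 18.0]
tool_rot: [1.326, 2.845, 0.002]
force: [-1.8, -1.1, 5.3]
opening: 0.323
finger_force: 58.8
```

Request:
send_rows([
  [[0,0,0.3],0,0.2],
  [[0,0,0.6],0,0.2],
  [[0,0,0.6],0,0.2],
])

```text
clock: 19.7
eef_pos: [499.1, 137.1, 142.9]
tool_rot: [1.322, 2.837, 0.011]
force: [-0.5, -0.7, -0.5]
opening: 0.326
finger_force: 59.6
```

Request:
send_rows([
  [[0.2,0.1,0.1],0.2,0.2],
  [[0.4,0.2,0.1],0.4,0.2],
  [[0.876,0.62,0.1],0.6,0.2],
  [[0.876,0.62,0.1],0.817,0.2],
  [[0.876,0.62,0.1],0.817,0.2],
  [[0.876,0.62,0.1],0.817,0.2],
  [[0.876,0.62,0.1],0.817,0.2],
  [[0.876,0.62,0.1],0.817,0.2],
])

```text
clock: 20.7
eef_pos: [668.4, 260.4, 154.7]
tool_rot: [0.55, -3.091, 0.0]
force: [0.0, -0.7, -0.4]
opening: 0.325
finger_force: 59.6
```

```bash
python3 - <<'E'
from h import *
c=cap('wrist'); s=env.observe(); print(np.round(s['eef_pos'],1),np.round(s['tool_rot'],3),s['opening']); d=np.array(s['eef_pos'][:2])-[641.5,248.7]; print(d@ex,d@ey)
cv2.imwrite('pics/w9.png',c['image'][120:400,160:480])
E
```

```text
[668.5 260.4 155. ] [ 0.549 -3.091  0.   ] 0.32527708188019255
29.342239627582117 1.6755039310711517
```

View pics/w9.png

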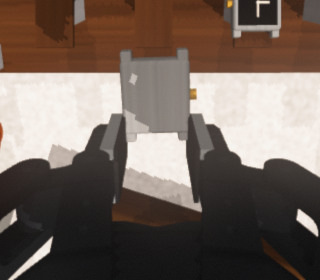

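Request:
send_rows([
  [[0.025,0.001,-0.2],0,0.2],
  [[0.025,0.001,-0.3],0,0.2],
  [[0.025,0.001,-0.305],0,0.2],
  [[0.025,0.001,-0.305],0,0.2],
])

```text
clock: 21.25
eef_pos: [674.6, 260.9, 96.1]
tool_rot: [-0.551, 3.092, 0.0]
force: [-0.2, -0.7, -0.6]
opening: 0.323
finger_force: 59.7
```

```bash
python3 - <<'E'
from h import *
s=env.observe(); print(np.round(s['eef_pos'],1),np.round(s['force'],1)); d=np.array(s['eef_pos'][:2])-[641.5,248.7]; print(d@ex,d@ey)
E
```

```text
[674.6 260.9  96.1] [-0.2 -0.7 -0.6]
35.26583709124568 -0.006756295419449998
```

Request:
send_rows([
  [[0,0,-0.03],0,0.2],
  [[-0.003,-0.001,-0.05],0,0.2],
  [[-0.006,-0.002,-0.07],0,0.2],
  [[-0.009,-0.003,-0.085],0,0.2],
  [[-0.012,-0.0045,-0.1],0,0.2],
  [[-0.012,-0.0045,-0.1],0,0.2],
])

```text
clock: 22.0
eef_pos: [676.7, 261.2, 81.0]
tool_rot: [-0.55, 3.08, 0.002]
force: [4.1, 1.3, 9.0]
opening: 0.32
finger_force: 60.7
```

Request:
send_rows([
  [[-0.009,-0.003,-0.02],0,0.2],
  [[-0.0175,-0.0065,-0.04],0,0.2],
  [[-0.028,-0.01,-0.055],0,0.2],
  [[-0.0395,-0.0145,-0.07],0,0.2],
  [[-0.05,-0.018,-0.08],0,0.2],
  [[-0.06,-0.022,-0.09],0,0.2],
  [[-0.06,-0.022,-0.09],0,0.2],
])

```text
clock: 22.88
eef_pos: [671.6, 258.7, 66.6]
tool_rot: [-0.546, 3.063, 0.005]
force: [15.5, 5.1, 7.4]
opening: 0.319
finger_force: 72.4
```

```bash
python3 - <<'E'
from h import *
c=cap('wrist'); s=env.observe(); print(np.round(s['eef_pos'],1),np.round(s['force'],1),s['opening']); d=np.array(s['eef_pos'][:2])-[641.5,248.7]; print(d@ex,d@ey)
P,ok=cloud(c); q=P[...,:2]-np.array([641.5,248.7]); x=q@ex;y=q@ey;z=P[...,2]; m=ok&(abs(y)<8)
for a in range(-12,42,3):
    k=m&(abs(x-a)<1.5); print(a,np.percentile(z[k],[5,50,95]).round(0) if k.any() else None)
np.savez('w10.npz',**c)
E
```

```text
[671.6 258.6  66.6] [15.7  5.5  8.8] 0.3257813548777504
31.660002994951256 -1.0500532729627672
-12 [67. 68. 69.]
-9 [67. 69. 70.]
-6 [68. 70. 71.]
-3 [69. 70. 71.]
0 [70. 73. 76.]
3 [76. 78. 80.]
6 [78. 79. 80.]
9 [ 76.  77. 146.]
12 [ 73.  74. 123.]
15 [71. 72. 73.]
18 [124. 133. 139.]
21 [ 66. 123. 135.]
24 [64. 65. 66.]
27 [61. 62. 63.]
30 [59. 60. 61.]
33 None
36 None
39 None
```

Request:
send_rows([
  [[-0.016,-0.004,-0.003],0,0.2],
  [[-0.032,-0.008,-0.005],0,0.2],
  [[-0.048,-0.014,-0.01],0,0.2],
  [[-0.064,-0.02,-0.012],0,0.2],
  [[-0.08,-0.025,-0.015],0,0.2],
  [[-0.08,-0.025,-0.015],0,0.2],
  [[-0.08,-0.025,-0.015],0,0.2],
])

```text
clock: 23.8
eef_pos: [664.6, 256.1, 70.3]
tool_rot: [-0.541, 3.041, 0.008]
force: [26.2, 8.2, 15.7]
opening: 0.324
finger_force: 78.4
```

```bash
cat >> h.py <<'E'
def side(c,B=(641.5,248.7)):
    s=env.observe(); print(np.round(s['eef_pos'],1),np.round(s['force'],1),round(float(s['opening']),3)); d=np.array(s['eef_pos'][:2])-np.array(B); print((d@ex).round(1),(d@ey).round(1))
    P,ok=cloud(c); q=P[...,:2]-np.array(B); x=q@ex;y=q@ey;z=P[...,2]; m=ok&(abs(y-d@ey)<8)&(z<115)
    print([(a,round(float(np.median(z[k])))) for a in range(-9,48,3) for k in [m&(abs(x-a)<1.5)] if k.any()])
E
python3 - <<'E'
from h import *
side(cap('wrist'))
E
```

```text
[664.6 256.1  70.3] [26.8  9.1 14.2] 0.326
24.3 -1.1
[(-9, 69), (-6, 70), (-3, 81), (0, 84), (3, 82), (6, 79), (9, 76), (12, 74), (15, 71), (18, 68), (21, 66), (24, 64)]
```

Request:
send_rows([
  [[0.138,0.056,0.07],0,0.2],
  [[0.138,0.056,0.07],0,0.2],
  [[0.1,0.042,0.025],0,0.2],
  [[0.08,0.036,0],0,0.2],
  [[0.063,0.029,-0.025],0,0.2],
  [[0.063,0.029,-0.025],0,0.2],
  [[0.063,0.029,-0.025],0,0.2],
])

```text
clock: 24.72
eef_pos: [665.5, 259.3, 56.8]
tool_rot: [-0.547, 3.068, 0.006]
force: [14.3, 6.9, 13.2]
opening: 0.326
finger_force: 88.9
```

```bash
python3 - <<'E'
from h import *
side(cap('wrist'))
E
```

```text
[665.4 259.3  56.8] [14.4  5.8 11.4] 0.328
26.1 1.7
[(-9, 69), (-6, 69), (-3, 70), (0, 71), (3, 76), (6, 77), (9, 77), (12, 71), (15, 113), (18, 63), (21, 59), (24, 54)]
```

Request:
send_rows([
  [[-0.03,-0.018,-0.005],0,0.2],
  [[-0.058,-0.03,-0.01],0,0.2],
  [[-0.08,-0.038,-0.005],0,0.2],
  [[-0.1,-0.046,0],0,0.2],
  [[-0.12,-0.052,0.005],0,0.2],
  [[-0.12,-0.052,0.005],0,0.2],
])

```text
clock: 25.52
eef_pos: [659.7, 254.3, 68.0]
tool_rot: [-0.536, 3.023, 0.015]
force: [42.6, 17.8, 11.7]
opening: 0.324
finger_force: 90.3
```

```bash
python3 - <<'E'
from h import *
c=cap('wrist'); side(c); np.savez('w11.npz',**c)
E
```

```text
[659.6 254.3  68. ] [42.6 18.1 11.2] 0.323
19.0 -1.0
[(-9, 68), (-6, 83), (-3, 86), (0, 88), (3, 85), (6, 81), (9, 76), (12, 73), (15, 68), (18, 64)]
```

The horizontal push is too strong, so I'm backing off. I'll test whether a smaller gap between the commanded and actual opening gives a softer grip, holding the watch just above the desk behind the rack.

Request:
send_rows([
  [[0.12,0.045,0.02],0,0.2],
  [[0.22,0.08,0.12],0,0.2],
  [[0.3,0.11,0.2],0,0.2],
  [[0.4,0.15,0.2],0,0.2],
  [[0.43,0.16,0.1],0,0.2],
  [[0.43,0.16,-0.12],0,0.2],
  [[0.43,0.16,-0.12],0,0.2],
])

```text
clock: 26.45
eef_pos: [713.7, 276.3, 19.7]
tool_rot: [0.55, -3.082, 0.002]
force: [-0.3, -0.5, -0.3]
opening: 0.329
finger_force: 86.2
```

```bash
python3 - <<'E'
from h import *
c=cap('wrist'); side(c); np.savez('w12.npz',**c)
P,ok=cloud(c); s=env.observe(); t=np.array(s['eef_pos']); q=P[...,:2]-t[:2]; x=q@ex;y=q@ey;z=P[...,2]
m=ok&(abs(y)<10)&(z<t[2]+30); print([(a,np.percentile(z[k],[10,50,90]).round().tolist()) for a in range(-42,15,3) for k in [m&(abs(x-a)<1.5)] if k.any()])
E
```

```text
[714.2 276.5  21.1] [ 0.3 -0.5 -0.6] 0.325
77.9 1.0
[(-9, 69), (-6, 70), (-3, 70), (0, 71), (3, 12), (6, 11), (9, 11), (12, 11), (15, 11), (18, 11), (21, 11), (24, 11), (27, 11), (30, 11), (33, 11), (36, -1), (39, -1), (42, -1), (45, -1)]
[(-42, [-1.0, -1.0, 0.0]), (-39, [-1.0, -1.0, 0.0]), (-36, [-1.0, -1.0, 0.0]), (-33, [-2.0, -1.0, 0.0]), (-30, [-2.0, -1.0, -0.0]), (-27, [-1.0, 34.0, 38.0]), (-24, [-1.0, 38.0, 40.0]), (-21, [-1.0, 40.0, 41.0]), (-18, [-1.0, -0.0, 40.0]), (-15, [-1.0, -0.0, 36.0]), (-12, [28.0, 30.0, 32.0]), (-9, [23.0, 25.0, 27.0]), (-6, [19.0, 20.0, 23.0]), (-3, [16.0, 17.0, 18.0]), (6, [-2.0, -1.0, 0.0]), (9, [-2.0, -1.0, -0.0]), (12, [-1.0, -1.0, -0.0])]
```

Request:
send_rows([
  [[0,0,0],0,0.31],
  [[0,0,0],0,0.31],
])

```text
clock: 26.75
eef_pos: [717.8, 277.6, 26.1]
tool_rot: [0.552, -3.092, 0.0]
force: [0.2, -0.5, -0.7]
opening: 0.32
finger_force: 86.1
```

Request:
send_rows([
  [[0,0,0],0,0.32],
  [[0,0,0],0,0.32],
])

```text
clock: 27.0
eef_pos: [718.5, 277.8, 26.7]
tool_rot: [-0.552, 3.092, 0.0]
force: [0.7, 0.9, -0.6]
opening: 0.326
finger_force: 86.1
```

Request:
send_rows([
  [[0,0,0],0,0.326],
  [[0,0,0],0,0.326],
])

```text
clock: 27.25
eef_pos: [718.4, 277.8, 26.4]
tool_rot: [-0.552, 3.093, 0.0]
force: [-0.1, -1.0, -0.3]
opening: 0.333
finger_force: 70.2
```

Request:
send_rows([
  [[0,0,0],0,0.331],
  [[0,0,0],0,0.331],
])

```text
clock: 27.5
eef_pos: [718.4, 277.8, 26.2]
tool_rot: [0.552, -3.093, -0.0]
force: [-0.7, 1.2, -0.4]
opening: 0.333
finger_force: 56.5
```

Request:
send_rows([
  [[0,0,0],0,0.336],
])

```text
clock: 27.62
eef_pos: [718.3, 277.8, 26.3]
tool_rot: [0.552, -3.093, 0.0]
force: [0.6, 0.1, -0.2]
opening: 0.339
finger_force: 42.7
```

The grip force can be adjusted through the commanded opening. I'll hold at about 15 N and repeat the pivot on the seat edge.

Request:
send_rows([
  [[0,0,0.15],0,0.342],
  [[0,0,0.3],0,0.345],
  [[-0.1,-0.038,0.3],0,0.345],
  [[-0.197,-0.076,0.26],0,0.345],
  [[-0.23,-0.088,0.22],0,0.345],
  [[-0.23,-0.088,0.22],0,0.345],
  [[-0.23,-0.088,0.22],0,0.345],
])

```text
clock: 28.5
eef_pos: [673.2, 260.5, 70.4]
tool_rot: [-0.552, 3.092, 0.0]
force: [1.2, 0.3, -1.0]
opening: 0.344
finger_force: 17.6
```

```bash
python3 - <<'E'
from h import *
c=cap('wrist'); side(c); print(env.observe()['finger_force'])
E
```

```text
[673.4 260.5  70.7] [-0.9 -0.6 -1.6] 0.345
34.0 0.0
[(-9, 69), (-6, 69), (-3, 70), (0, 71), (9, 88), (12, 91), (15, 91), (18, 86), (21, 12), (24, 12), (27, 12), (30, 11), (33, 11), (36, 9), (39, -1), (42, -1)]
17.605210840702057
```

Request:
send_rows([
  [[-0.014,-0.005,-0.03],0,0.345],
  [[-0.028,-0.01,-0.053],0,0.345],
  [[-0.047,-0.017,-0.068],0,0.345],
  [[-0.06,-0.022,-0.077],0,0.345],
  [[-0.07,-0.026,-0.083],0,0.345],
  [[-0.082,-0.03,-0.09],0,0.345],
  [[-0.094,-0.035,-0.095],0,0.345],
  [[-0.094,-0.035,-0.095],0,0.345],
])

```text
clock: 29.55
eef_pos: [660.6, 255.7, 55.4]
tool_rot: [-0.548, 3.074, 0.005]
force: [12.0, 5.4, -0.8]
opening: 0.347
finger_force: 23.3
```

```bash
python3 - <<'E'
from h import *
c=cap('wrist'); side(c); print(env.observe()['finger_force'])
E
```

```text
[660.6 255.7  55.4] [12.4  6.5 -1.5] 0.348
20.4 -0.1
[(-9, 69), (-6, 69), (-3, 70), (0, 73), (3, 77), (6, 78), (9, 112), (12, 112)]
23.260672688484192
```

Request:
send_rows([
  [[-0.02,-0.007,-0.005],0,0.348],
  [[-0.04,-0.015,-0.01],0,0.348],
  [[-0.06,-0.022,-0.015],0,0.348],
  [[-0.06,-0.022,-0.015],0,0.348],
])

```text
clock: 30.1
eef_pos: [648.5, 251.1, 52.4]
tool_rot: [-0.548, 3.075, 0.004]
force: [12.0, 6.2, 0.2]
opening: 0.348
finger_force: 15.4
```

```bash
python3 - <<'E'
from h import *
c=cap('wrist'); side(c); print(env.observe()['finger_force'])
E
```

```text
[648.5 251.1  52.4] [11.6  6.   0.5] 0.347
7.4 -0.1
[(-9, 69), (-6, 112), (-3, 109), (0, 71), (3, 75), (6, 77), (9, 77)]
15.383036881685257
```

Request:
send_rows([
  [[0.2,0.074,0.03],0,0.342],
  [[0.4,0.148,0.03],0,0.34],
  [[0.41,0.151,-0.06],0,0.338],
  [[0.41,0.151,-0.1],0,0.338],
  [[0.41,0.151,-0.1],0,0.338],
  [[0.41,0.151,-0.1],0,0.338],
])

```text
clock: 30.9
eef_pos: [722.8, 278.8, 28.2]
tool_rot: [0.552, -3.092, 0.0]
force: [0.5, 0.3, -0.1]
opening: 0.347
finger_force: 32.5
```

```bash
python3 - <<'E'
from h import *
c=cap('wrist'); s=env.observe(); t=np.array(s['eef_pos']); print(t.round(1),s['finger_force']); P,ok=cloud(c); q=P[...,:2]-t[:2]; x=q@ex;y=q@ey;z=P[...,2]
m=ok&(abs(y)<10)&(z<t[2]+45); print([(a,np.percentile(z[k],[10,50,90]).round().tolist()) for a in range(-24,24,3) for k in [m&(abs(x-a)<1.5)] if k.any()])
cv2.imwrite('pics/w13.png',c['image'][150:400,160:480]); np.savez('w13.npz',**c)
E
```

```text
[723.3 278.9  28.9] 32.45565176010132
[(-24, [-2.0, -1.0, 0.0]), (-21, [-2.0, -1.0, 0.0]), (-18, [-1.0, -1.0, -0.0]), (-15, [-1.0, -1.0, 0.0]), (-12, [-1.0, -1.0, 0.0]), (-9, [-1.0, -1.0, -0.0]), (-6, [0.0, 41.0, 51.0]), (-3, [-1.0, 51.0, 53.0]), (0, [-1.0, 52.0, 53.0]), (3, [-1.0, -0.0, 52.0]), (6, [-2.0, -1.0, -0.0])]
```

View pics/w13.png

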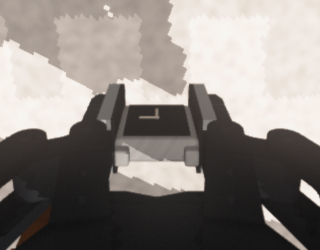

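Request:
send_rows([
  [[0,0,-0.03],0,0.34],
  [[0,0,-0.05],0,0.34],
  [[0,0,-0.055],0,0.34],
  [[0,0,-0.055],0,0.34],
])

```text
clock: 31.45
eef_pos: [723.5, 279.0, 17.1]
tool_rot: [0.552, -3.093, -0.0]
force: [-1.0, -0.4, -1.8]
opening: 0.347
finger_force: 32.6
```

Request:
send_rows([
  [[0,0,0],0,0.345],
  [[0,0,0],0,0.35],
  [[0,0,0],0,0.36],
  [[0,0,0],0,0.38],
  [[0,0,0],0,0.42],
  [[0,0,0],0,0.5],
  [[0,0,0],0,0.6],
])

```text
clock: 32.33
eef_pos: [723.5, 279.0, 17.3]
tool_rot: [0.552, -3.093, -0.0]
force: [0.2, -0.2, -0.2]
opening: 0.597
finger_force: 0.0
```

```bash
python3 - <<'E'
from h import *
c=cap('wrist'); s=env.observe(); t=np.array(s['eef_pos']); print(t.round(1),s['finger_force'],s['opening']); P,ok=cloud(c); q=P[...,:2]-t[:2]; x=q@ex;y=q@ey;z=P[...,2]
m=ok&(abs(y)<10)&(z<t[2]+45); print([(a,np.percentile(z[k],[10,50,90]).round().tolist()) for a in range(-24,36,3) for k in [m&(abs(x-a)<1.5)] if k.any()])
E
```

```text
[723.6 279.   17.3] 0.0 0.6025952465551946
[(-24, [-1.0, -1.0, 0.0]), (-21, [-1.0, -1.0, 0.0]), (-18, [-1.0, -1.0, 0.0]), (-15, [-1.0, -1.0, 0.0]), (-12, [-1.0, -1.0, -0.0]), (-9, [-2.0, -1.0, -0.0]), (-6, [-1.0, 28.0, 34.0]), (-3, [-0.0, 22.0, 37.0]), (0, [-1.0, 37.0, 38.0]), (3, [37.0, 37.0, 38.0]), (6, [36.0, 36.0, 36.0]), (30, [-1.0, -1.0, 0.0]), (33, [-2.0, -1.0, -0.0])]
```

Request:
send_rows([
  [[0,0,0.1],0,0.6],
  [[0,0,0.3],0,0.6],
  [[-0.1,-0.04,0.6],0,0.6],
  [[-0.2,-0.074,0.7],0,0.6],
  [[-0.2,-0.074,0.7],0,0.6],
])

```text
clock: 33.0
eef_pos: [685.1, 264.7, 163.0]
tool_rot: [-0.551, 3.085, 0.001]
force: [0.6, 0.4, 0.4]
opening: 0.599
finger_force: 0.0
```

```bash
python3 - <<'E'
from h import *
c=cap('wrist'); s=env.observe(); t=np.array(s['eef_pos']); print(t.round(1)); B=np.array([723.6,279.]);P,ok=cloud(c); q=P[...,:2]-B; x=q@ex;y=q@ey;z=P[...,2]
m=ok&(abs(y)<10)&(z<60); print([(a,np.percentile(z[k],[10,50,90]).round().tolist()) for a in range(-45,51,3) for k in [m&(abs(x-a)<1.5)] if k.any()]); print(blob(c,(730,281),45))
uv=proj(c,[730,281,10])[0].astype(int); print(uv); a,b=max(uv[1]-45,0),max(uv[0]-60,0); cv2.imwrite('pics/w14.png',cv2.resize(c['image'][a:a+90,b:b+120],None,fx=3,fy=3)); np.savez('w14.npz',**c)
E
```

```text
[684.4 264.5 160.1]
[(-45, [-1.0, -1.0, 0.0]), (-42, [-2.0, -1.0, 0.0]), (-39, [-2.0, -1.0, 0.0]), (-36, [-2.0, -1.0, 0.0]), (-33, [-2.0, -1.0, 0.0]), (-30, [-2.0, -1.0, 0.0]), (-27, [-2.0, -1.0, 0.0]), (-24, [-2.0, -1.0, 0.0]), (-21, [-1.0, -1.0, -0.0]), (-18, [-2.0, -1.0, 0.0]), (-15, [-2.0, -1.0, 0.0]), (-12, [-2.0, -1.0, 0.0]), (-9, [-2.0, -1.0, 0.0]), (-6, [-2.0, -1.0, 0.0]), (-3, [-1.0, 22.0, 35.0]), (0, [-1.0, 37.0, 38.0]), (3, [37.0, 37.0, 38.0]), (6, [36.0, 37.0, 38.0]), (24, [-1.0, -1.0, 0.0]), (27, [-2.0, -1.0, 0.0]), (30, [-2.0, -1.0, 0.0]), (33, [-2.0, -1.0, 0.0]), (36, [-2.0, -1.0, -0.0]), (39, [-2.0, -1.0, -0.0]), (42, [-2.0, -1.0, -0.0]), (45, [-2.0, -1.0, -0.0]), (48, [-1.0, -1.0, -0.0])]
{'c': (721.3, 280.3), 'L': 32.8, 'W': 6.5, 'ang': -76.7, 'n': 286, 'mean': [720.5, 279.4, 16.4]}
[316 233]
```

Request:
send_rows([
  [[0,0,-0.25],0,0],
  [[0,0,-0.5],0,0],
  [[0,0,-0.57],0,0],
  [[0,0,-0.57],0,0],
  [[0.08,0.03,-0.57],0,0],
  [[0.12,0.044,-0.57],0,0],
  [[0.15,0.055,-0.57],0,0],
  [[0.17,0.063,-0.57],0,0],
])

```text
clock: 34.05
eef_pos: [718.2, 277.0, 44.2]
tool_rot: [-0.552, 3.092, 0.0]
force: [0.5, 0.3, 0.4]
opening: 0.003
finger_force: 0.0
```

Request:
send_rows([
  [[0.02,0.007,0],0,0],
  [[0.04,0.015,0],0,0],
  [[0.06,0.022,0],0,0],
  [[0.06,0.022,0],0,0],
  [[0,0,0.1],0,0.2],
  [[-0.1,-0.037,0.5],0,0.6],
  [[-0.3,-0.11,0.6],0,0.6],
  [[-0.3,-0.11,0.6],0,0.6],
])

```text
clock: 35.05
eef_pos: [657.1, 254.8, 168.2]
tool_rot: [-0.551, 3.087, 0.001]
force: [0.6, 0.5, -0.1]
opening: 0.602
finger_force: 0.0
```

```bash
python3 - <<'E'
from h import *
c=cap('wrist'); s=env.observe(); t=np.array(s['eef_pos']); print(t.round(1)); B=np.array([723.6,279.]);P,ok=cloud(c); q=P[...,:2]-B; x=q@ex;y=q@ey;z=P[...,2]
m=ok&(abs(y)<10)&(z<60); print([(a,np.percentile(z[k],[10,50,90]).round().tolist()) for a in range(-9,70,3) for k in [m&(abs(x-a)<1.5)] if k.any()]); b=blob(c,(745,287),45); print(b)
if b:
    uv=proj(c,[*b['c'],10])[0].round().astype(int); print(uv, c['image'][uv[1]-8:uv[1]+9:4,uv[0]-8:uv[0]+9:4].mean(2).round())
E
```

```text
[657.6 254.9 165.9]
[(-9, [-2.0, -1.0, 0.0]), (-6, [-2.0, -1.0, -0.0]), (-3, [-2.0, -1.0, -0.0]), (0, [-2.0, -1.0, 0.0]), (3, [-2.0, -1.0, -0.0]), (6, [-2.0, -1.0, -0.0]), (9, [-2.0, -1.0, 1.0]), (12, [-1.0, 4.0, 8.0]), (15, [8.0, 9.0, 10.0]), (18, [8.0, 9.0, 10.0]), (21, [8.0, 9.0, 10.0]), (24, [8.0, 9.0, 10.0]), (27, [9.0, 9.0, 10.0]), (30, [8.0, 9.0, 10.0]), (33, [8.0, 9.0, 10.0]), (36, [8.0, 9.0, 10.0]), (39, [8.0, 9.0, 10.0]), (42, [8.0, 9.0, 10.0]), (45, [7.0, 8.0, 9.0]), (48, [5.0, 6.0, 6.0]), (51, [-1.0, -1.0, -0.0]), (54, [-2.0, -1.0, -0.0]), (57, [-2.0, -1.0, -0.0]), (60, [-2.0, -1.0, -0.0]), (63, [-2.0, -1.0, 0.0]), (66, [-2.0, -1.0, -0.0]), (69, [-2.0, -1.0, 43.0])]
{'c': (749.7, 290.2), 'L': 42.1, 'W': 32.4, 'ang': 20.0, 'n': 1060, 'mean': [748.3, 288.6, 8.4]}
[317 281] [[ 67.  70. 107.  70.  71.]
 [ 68.  67. 108.  69.  69.]
 [154. 217. 167.  68.  69.]
 [ 65.  65.  66.  67.  65.]
 [ 62.  64.  65.  64.  65.]]
```

```bash
python3 - <<'E'
from h import *
O=np.array([606,269.7])
for n in ['w2','scene0','w14','side0']:
    c=dict(np.load(n+'.npz')); c['t']=c['t'].ravel(); P,ok=cloud(c); q=P[...,:2]-O; x=q@ex;y=q@ey;z=P[...,2]
    m=ok&(z>20)&(z<75)&(x>90)&(x<260)&(y>-200)&(y<120)
    print(n,[(y0,round(float(np.percentile(x[k],1)))) for y0 in range(-200,120,20) for k in [m&(y>=y0)&(y<y0+20)] if k.sum()>10])
E
```

```text
w2 [(-200, 90), (-180, 94), (-140, 236), (-120, 184), (-100, 165), (-80, 170), (40, 216), (60, 221), (80, 229), (100, 236)]
scene0 [(-200, 105), (-180, 114), (-140, 234), (-120, 183), (-100, 169), (-80, 175), (-60, 182), (-40, 189), (-20, 197), (0, 203), (20, 211), (40, 219), (60, 223), (80, 232), (100, 240)]
w14 [(-200, 90), (-180, 95), (-100, 168), (-80, 170), (-60, 110), (-40, 110), (-20, 111), (0, 199), (20, 203), (60, 227), (80, 229), (100, 236)]
side0 [(-200, 92), (-180, 98), (-140, 240), (-120, 181), (-100, 168), (-80, 173), (-60, 180), (-40, 188), (-20, 194), (0, 201), (20, 206), (40, 217), (60, 222), (80, 232), (100, 239)]
```

Request:
send_rows([
  [[0.462,0.176,-0.1],0,0.6],
  [[0.462,0.176,-0.33],0,0.6],
  [[0.462,0.176,-0.33],0,0.6],
  [[0.462,0.176,-0.33],0,0.6],
  [[0.462,0.176,-0.33],0,0.6],
])

```text
clock: 35.72
eef_pos: [751.5, 290.4, 101.2]
tool_rot: [-0.551, 3.087, 0.001]
force: [0.5, -0.8, 0.4]
opening: 0.602
finger_force: 0.0
```

```bash
python3 - <<'E'
from h import *
c=cap('wrist'); s=env.observe(); print(np.round(s['eef_pos'],1)); print(blob(c,(749,290),38))
E
```

```text
[751.7 290.5 102.1]
{'c': (750.0, 290.5), 'L': 42.2, 'W': 32.4, 'ang': 19.7, 'n': 2212, 'mean': [749.2, 288.9, 8.6]}
```

Request:
send_rows([
  [[-0.009,-0.003,-0.2],0,0.6],
  [[-0.009,-0.003,-0.35],0,0.6],
  [[-0.009,-0.003,-0.41],0,0.6],
  [[-0.009,-0.003,-0.417],0,0.6],
  [[-0.009,-0.003,-0.417],0,0.6],
])

```text
clock: 36.4
eef_pos: [749.8, 289.9, 16.8]
tool_rot: [-0.551, 3.089, 0.001]
force: [-0.0, -0.0, -0.6]
opening: 0.595
finger_force: 0.0
```

Request:
send_rows([
  [[0,0,0],0,0.2],
  [[0,0,0],0,0.2],
  [[0,0,0],0,0.2],
  [[0,0,0],0,0.2],
])

```text
clock: 36.9
eef_pos: [750.0, 290.0, 17.1]
tool_rot: [-0.551, 3.088, 0.001]
force: [-0.5, -0.4, 5.7]
opening: 0.329
finger_force: 63.2
```

Request:
send_rows([
  [[0,0,0.3],0,0.2],
  [[0,0,0.6],0,0.2],
  [[0,0,0.65],0,0.2],
  [[0,0,0.65],0,0.2],
])

```text
clock: 37.4
eef_pos: [748.8, 289.6, 145.5]
tool_rot: [-0.551, 3.09, 0.0]
force: [0.2, -1.1, -1.6]
opening: 0.328
finger_force: 62.2
```

Request:
send_rows([
  [[-0.666,-0.252,0],0,0.2],
  [[-0.666,-0.252,0],0,0.2],
  [[-0.666,-0.252,0],0,0.2],
  [[-0.666,-0.252,0],0,0.2],
  [[-0.666,-0.252,0],0,0.2],
])

```text
clock: 38.02
eef_pos: [615.4, 239.1, 142.8]
tool_rot: [0.552, -3.092, 0.0]
force: [0.3, 0.2, -0.2]
opening: 0.329
finger_force: 62.2
```

Request:
send_rows([
  [[0,0,-0.1],0,0.2],
  [[0,0,-0.2],0,0.2],
  [[0,0,-0.27],0,0.2],
  [[0,0,-0.27],0,0.2],
])

```text
clock: 38.52
eef_pos: [614.1, 238.8, 87.9]
tool_rot: [0.551, -3.09, 0.0]
force: [-0.5, -0.3, -0.4]
opening: 0.329
finger_force: 62.6
```

Request:
send_rows([
  [[0.011,0.004,0],0,0.2],
  [[0.011,0.004,0],0,0.2],
  [[0.011,0.004,0],0,0.37],
  [[0.011,0.004,0],0,0.37],
  [[0.011,0.004,0],0,0.38],
  [[0.011,0.004,0],0,0.4],
  [[0.011,0.004,0],0,0.44],
  [[0.011,0.004,0],0,0.5],
])

```text
clock: 39.52
eef_pos: [617.1, 239.8, 89.8]
tool_rot: [0.552, -3.093, -0.0]
force: [-0.7, -0.0, 0.3]
opening: 0.5
finger_force: 0.0
```

Request:
send_rows([
  [[0,0,0],0,0.5],
  [[0,0,0.2],0,0.5],
  [[0,0,0.4],0,0.5],
  [[-0.2,0,0.7],0,0.5],
  [[-0.4,-0.1,0.7],0,0.6],
  [[-0.4,-0.1,0.7],0,0.6],
])

```text
clock: 40.28
eef_pos: [534.0, 219.1, 230.2]
tool_rot: [0.552, -3.091, 0.0]
force: [0.8, 0.7, -0.9]
opening: 0.6
finger_force: 0.0
```

```bash
python3 - <<'E'
from h import *
c=cap('wrist'); s=env.observe(); print(np.round(s['eef_pos'],1),np.round(s['tool_rot'],3)); np.savez('w15.npz',**c)
prof(c,1);prof(c,2);prof(c,3)
E
```

```text
[535.9 219.5 230.2] [-0.552  3.092  0.   ]
rest 1 [(-36, None), (-33, None), (-30, None), (-27, 61.9), (-24, 62.3), (-21, 58.7), (-18, 59.4), (-15, 68.5), (-12, 71.1), (-9, 71.9), (-6, 72.6), (-3, 73.6), (0, 74.3), (3, 75.0), (6, 75.8), (9, 76.8), (12, 77.4), (15, 77.1), (18, None), (21, 69.7), (24, 70.7), (27, 70.6), (30, None), (33, None), (36, None)]
   watch x [-25.2  19.8] y [-14.6  16.9]
rest 2 [(-36, None), (-33, None), (-30, None), (-27, 62.0), (-24, 62.4), (-21, 58.8), (-18, 59.6), (-15, 68.6), (-12, 71.0), (-9, 72.1), (-6, 72.8), (-3, 73.4), (0, 74.2), (3, 75.5), (6, 76.1), (9, 76.8), (12, 77.3), (15, 76.7), (18, 69.9), (21, 69.4), (24, 70.4), (27, 70.6), (30, None), (33, None), (36, None)]
   watch x [-25.4  18.4] y [-17.3  -1.3]
rest 3 [(-36, None), (-33, None), (-30, None), (-27, 62.1), (-24, 62.4), (-21, 58.8), (-18, 59.1), (-15, 66.8), (-12, 70.9), (-9, 72.0), (-6, 72.7), (-3, 73.6), (0, 74.2), (3, 75.2), (6, 75.9), (9, 76.9), (12, 77.2), (15, 77.3), (18, 75.8), (21, 70.1), (24, 70.5), (27, None), (30, None), (33, None), (36, None)]
   watch x [-26.   19.2] y [-17.3  13.8]
```

Request:
send_rows([
  [[0.5,-0.6,-0.1],-0.3,0.6],
  [[0.5,-0.6,-0.1],-0.564,0.6],
  [[0.5,-0.6,-0.1],-0.564,0.6],
  [[0.5,-0.6,-0.1],-0.564,0.6],
])

```text
clock: 40.83
eef_pos: [639.6, 96.9, 208.3]
tool_rot: [-0.635, -3.077, 0.001]
force: [-0.2, 0.0, -0.2]
opening: 0.6
finger_force: 0.0
```

Request:
send_rows([
  [[0.32,-0.59,0],-0.08,0.6],
  [[0.32,-0.59,-0.2],-0.08,0.6],
  [[0.32,-0.59,-0.5],-0.08,0.6],
  [[0.32,-0.59,-0.5],-0.08,0.6],
  [[0.32,-0.59,-0.5],-0.08,0.6],
])

```text
clock: 41.45
eef_pos: [701.2, -17.7, 109.0]
tool_rot: [-0.802, -3.036, -0.0]
force: [0.6, 0.9, 1.3]
opening: 0.599
finger_force: 0.0
```

```bash
python3 - <<'E'
from h import *
c=cap('wrist'); s=env.observe(); r=s['tool_rot']; print(np.round(s['eef_pos'],1),np.round(r,3),'phi',np.degrees(2*np.arctan2(-r[0],r[1]))); print(blob(c,(700,-20),38))
P,ok=cloud(c); z=P[...,2]; m=(ok&(z>5)&(z<60)&(np.hypot(P[...,0]-700,P[...,1]+20)<110)).astype(np.uint8); n,l,st,ce=cv2.connectedComponentsWithStats(m)
for i in range(1,n):
    if st[i,4]>80: print(st[i,4],P[l==i].mean(0).round(),P[l==i].min(0).round(),P[l==i].max(0).round())
E
```

```text
[702.4 -17.4 111.3] [8.010e-01 3.036e+00 1.000e-03] phi -29.560588239116726
{'c': (701.3, -20.5), 'L': 42.0, 'W': 32.6, 'ang': -27.0, 'n': 2039, 'mean': [700.8, -18.8, 8.6]}
330 [599.  17.   8.] [593.   5.   5.] [604.  30.  13.]
3217 [665.  74.  11.] [622.  53.   5.] [720.  90.  13.]
2019 [701. -19.   9.] [677. -41.   5.] [727.   3.  12.]
134 [ 706. -126.   19.] [ 701. -130.    5.] [ 710. -122.   30.]
```

Request:
send_rows([
  [[-0.009,-0.015,-0.2],0.026,0.6],
  [[-0.009,-0.015,-0.38],0.026,0.6],
  [[-0.009,-0.015,-0.45],0.026,0.6],
  [[-0.009,-0.015,-0.46],0.026,0.6],
  [[-0.009,-0.015,-0.46],0.026,0.6],
])

```text
clock: 42.12
eef_pos: [701.3, -21.0, 20.4]
tool_rot: [0.741, 3.048, 0.001]
force: [1.2, -0.0, 0.7]
opening: 0.601
finger_force: 0.0
```

Request:
send_rows([
  [[0,0,0],0,0.2],
  [[0,0,0],0,0.2],
  [[0,0,0],0,0.2],
  [[0,0,0],0,0.2],
])

```text
clock: 42.62
eef_pos: [701.1, -21.4, 20.3]
tool_rot: [0.743, 3.049, 0.001]
force: [-0.3, 0.7, 6.4]
opening: 0.326
finger_force: 59.9
```

Request:
send_rows([
  [[0,0,0.3],0,0.2],
  [[0,0,0.6],0,0.2],
  [[0,0,0.8],0,0.2],
  [[0,0,0.8],0,0.2],
])

```text
clock: 43.12
eef_pos: [702.5, -21.7, 184.0]
tool_rot: [0.741, 3.042, 0.001]
force: [-0.0, -0.0, -0.6]
opening: 0.326
finger_force: 59.5
```

Request:
send_rows([
  [[-0.32,1,0],0.554,0.2],
  [[-0.32,1,0],0.554,0.2],
  [[-0.32,1,0],0.554,0.2],
  [[-0.32,1,0],0.554,0.2],
  [[-0.32,1,0],0.554,0.2],
  [[-0.32,1,0],0.554,0.2],
  [[-0.32,1,0],0.554,0.2],
])

```text
clock: 44.0
eef_pos: [634.8, 178.3, 176.5]
tool_rot: [0.549, -3.091, 0.0]
force: [0.7, -0.2, -0.3]
opening: 0.325
finger_force: 59.5
```

Request:
send_rows([
  [[0,0,-0.2],0,0.2],
  [[0,0,-0.4],0,0.2],
  [[0,0,-0.42],0,0.2],
  [[0,0,-0.42],0,0.2],
])

```text
clock: 44.5
eef_pos: [635.9, 178.4, 94.4]
tool_rot: [-0.55, 3.093, 0.0]
force: [0.5, 0.3, 0.1]
opening: 0.328
finger_force: 59.5
```

Request:
send_rows([
  [[0.01,0.005,-0.017],0,0.2],
  [[0.01,0.005,-0.017],0,0.2],
  [[0.01,0.005,-0.017],0,0.2],
  [[0.01,0.005,-0.017],0,0.37],
  [[0.01,0.005,-0.017],0,0.37],
  [[0.01,0.005,-0.017],0,0.38],
  [[0.01,0.005,-0.017],0,0.4],
  [[0.01,0.005,-0.017],0,0.44],
])

```text
clock: 45.5
eef_pos: [637.4, 179.8, 90.5]
tool_rot: [0.552, -3.093, 0.0]
force: [0.2, -0.4, -0.0]
opening: 0.439
finger_force: 0.0
```

Request:
send_rows([
  [[0,0,0],0,0.5],
  [[0,0,0],0,0.5],
  [[0,0,0.2],0,0.5],
  [[0,0,0.4],0,0.5],
  [[-0.2,0,0.7],0,0.5],
  [[-0.4,0.3,0.7],0,0.6],
  [[-0.4,0.3,0.7],0,0.6],
  [[-0.4,0.3,0.7],0,0.6],
])

```text
clock: 46.5
eef_pos: [556.8, 240.4, 230.4]
tool_rot: [-0.555, 3.092, -0.001]
force: [0.8, 0.3, -0.4]
opening: 0.603
finger_force: 0.0
```

```bash
python3 - <<'E'
from h import *
c=cap('wrist'); s=env.observe(); print(np.round(s['eef_pos'],1),np.round(s['tool_rot'],3)); np.savez('w16.npz',**c)
for i in range(4): prof(c,i)
cv2.imwrite('pics/w16.png',c['image'])
E
```

```text
[557.4 239.6 230. ] [ 5.530e-01 -3.092e+00  1.000e-03]
rest 0 [(-36, None), (-33, None), (-30, None), (-27, 62.2), (-24, 62.7), (-21, 59.4), (-18, 67.7), (-15, 70.5), (-12, 71.0), (-9, 72.0), (-6, 72.6), (-3, 73.5), (0, 74.4), (3, 75.1), (6, 75.9), (9, 76.5), (12, 76.0), (15, 75.4), (18, 69.1), (21, 69.6), (24, None), (27, None), (30, None), (33, None), (36, None)]
   watch x [-26.2  15.9] y [-15.5  16.2]
rest 1 [(-36, None), (-33, None), (-30, None), (-27, 61.8), (-24, 62.6), (-21, 58.5), (-18, 59.0), (-15, 68.1), (-12, 71.1), (-9, 71.8), (-6, 72.7), (-3, 73.6), (0, 74.1), (3, 75.1), (6, 76.0), (9, 76.6), (12, 77.5), (15, 77.4), (18, None), (21, 69.5), (24, 70.3), (27, 70.6), (30, None), (33, None), (36, None)]
   watch x [-24.4  19.2] y [-14.   16.7]
rest 2 [(-36, None), (-33, None), (-30, None), (-27, 61.9), (-24, 62.7), (-21, 58.5), (-18, 59.9), (-15, 69.2), (-12, 71.1), (-9, 71.8), (-6, 72.9), (-3, 73.5), (0, 74.3), (3, 75.1), (6, 75.9), (9, 76.8), (12, 77.1), (15, 77.0), (18, 69.2), (21, 69.8), (24, 70.3), (27, 70.7), (30, None), (33, None), (36, None)]
   watch x [-25.6  17.8] y [-16.5  14. ]
rest 3 [(-36, None), (-33, None), (-30, None), (-27, 62.4), (-24, 62.4), (-21, 58.6), (-18, 59.3), (-15, 67.6), (-12, 71.0), (-9, 72.1), (-6, 72.8), (-3, 73.6), (0, 74.4), (3, 75.2), (6, 76.0), (9, 76.8), (12, 77.6), (15, 77.2), (18, None), (21, 70.0), (24, 70.4), (27, 70.4), (30, None), (33, None), (36, None)]
   watch x [-24.9  19.7] y [-17.2  13.6]
```

All four watches sit dial up at the seat slope, within a few mm of centre, judging by the depth profiles. Next is the lever.

Request:
send_rows([
  [[0.2,-0.36,0],0,0.3],
  [[0.419,-0.743,0],0,0],
  [[0.419,-0.743,-0.35],0,0],
  [[0.419,-0.743,-0.35],0,0],
  [[0.419,-0.743,-0.35],0,0],
  [[0.419,-0.743,-0.35],0,0],
])

```text
clock: 47.3
eef_pos: [641.8, 92.2, 161.8]
tool_rot: [-0.553, 3.091, 0.0]
force: [-0.4, -0.5, 0.1]
opening: 0.001
finger_force: 0.0
```

```bash
python3 - <<'E'
from h import *
c=cap('wrist'); s=env.observe(); t=np.array(s['eef_pos']); print(np.round(t,1)); O=np.array([606,269.7]); print((t[:2]-O)@ex,(t[:2]-O)@ey)
for n in ['w16','w2']:
    c=dict(np.load(n+'.npz')); P,ok=cloud(c); q=P[...,:2]-O; x=q@ex;y=q@ey;z=P[...,2]; m=ok&(z>90)&(z<118)&(abs(y+180)<30)&(x>-60)&(x<10)&(c['image'].max(2)<80); print(n,m.sum(),np.percentile(x[m],[2,98]),np.percentile(y[m],[2,98]),np.percentile(z[m],[2,50,98])) if m.any() else 0
E
```

```text
[642.   92.5 162.5]
-27.383371994798992 -178.7592251141909
w16 1408 [-43.33606344 -10.96641951] [-192.8632849 -164.6962693] [ 94.22194281 105.34678528 111.9451815 ]
w2 490 [-43.80985569 -11.02413054] [-193.26594627 -164.80385963] [ 94.97700598 105.55201792 111.93998659]
```

Request:
send_rows([
  [[0,0,-0.12],0,0],
  [[0,0,-0.2],0,0],
  [[-0.012,-0.004,-0.25],0,0],
  [[-0.025,-0.009,-0.3],0,0],
  [[-0.04,-0.015,-0.35],0,0],
  [[-0.055,-0.02,-0.4],0,0],
  [[-0.064,-0.023,-0.44],0,0],
  [[-0.064,-0.023,-0.44],0,0],
])

```text
clock: 48.35
eef_pos: [630.0, 87.0, 79.6]
tool_rot: [-0.552, 3.09, -0.0]
force: [-12.2, 1.1, 32.5]
opening: -0.003
finger_force: 16.3
```

Request:
send_rows([
  [[0,0,-0.02],0,0],
  [[0,0,-0.02],0,0],
])

```text
clock: 48.6
eef_pos: [630.0, 87.0, 79.2]
tool_rot: [-0.552, 3.09, -0.001]
force: [-21.2, 0.3, 48.0]
opening: -0.002
finger_force: 24.6
```

Request:
send_rows([
  [[0,0,0.1],0,0],
  [[0,0,0.3],0,0],
  [[-0.1,0,0.6],0,0.3],
  [[-0.3,0,0.8],0,0.6],
  [[-0.5,0,0.8],0,0.6],
  [[-0.5,0,0.8],0,0.6],
])

```text
clock: 49.35
eef_pos: [525.4, 86.7, 227.7]
tool_rot: [0.552, -3.09, -0.001]
force: [0.7, -0.4, 0.6]
opening: 0.599
finger_force: 0.0
```

```bash
python3 - <<'E'
from h import *
c=cap('wrist'); s=env.observe(); t=np.array(s['eef_pos']); print(np.round(t,1),s['clock']); O=np.array([606,269.7]); np.savez('w17.npz',**c)
P,ok=cloud(c); q=P[...,:2]-O; x=q@ex;y=q@ey;z=P[...,2]; m=ok&(abs(y+180)<10)&(x>-70)&(x<40); print([(a,round(float(np.median(z[k])))) for a in range(-66,40,6) for k in [m&(abs(x-a)<2)] if k.any()])
k=ok&(abs(y)<100)&(abs(x+42)<3)&(z>45); print('rail z',np.percentile(z[k],[10,50,90]).round(1))
for i in range(4): prof(c,i)
for n,xy,r in [('wrench',(531,17),95),('brush',(510,-132),85),('knife',(470,-65),60)]: print(n,blob(c,xy,r))
E
```

```text
[527.1  86.6 227.8] 49.4
[(-66, -1), (-60, 4), (-54, 61), (-48, 61), (-42, 61), (-36, 62), (-30, 62), (-24, 62), (-18, 58), (-12, 58), (-6, 58), (0, 58), (6, 58), (12, 58), (18, 58), (24, 58), (30, 58), (36, 58)]
rail z [62.9 66.1 67.2]
rest 0 [(-36, None), (-33, None), (-30, None), (-27, 62.2), (-24, 61.7), (-21, 59.3), (-18, 65.9), (-15, 70.1), (-12, 70.9), (-9, 71.9), (-6, 72.7), (-3, 73.6), (0, 74.2), (3, 75.0), (6, 75.7), (9, 76.5), (12, 76.3), (15, None), (18, 69.3), (21, 69.6), (24, 70.3), (27, 69.8), (30, None), (33, None), (36, None)]
   watch x [-39.7  16.3] y [-18.8  15.5]
rest 1 [(-36, None), (-33, None), (-30, None), (-27, None), (-24, None), (-21, None), (-18, None), (-15, None), (-12, None), (-9, None), (-6, None), (-3, None), (0, None), (3, None), (6, None), (9, None), (12, None), (15, None), (18, None), (21, None), (24, None), (27, None), (30, None), (33, None), (36, None)]
   watch x [-39.8 -38.8] y [ 7.1 26.5]
rest 2 [(-36, None), (-33, None), (-30, None), (-27, None), (-24, None), (-21, None), (-18, None), (-15, None), (-12, None), (-9, None), (-6, None), (-3, Non
[... 164 characters left out ...]
 x [-40.  -38.6] y [-25.7  25.6]
rest 3 [(-36, None), (-33, None), (-30, None), (-27, 61.7), (-24, 62.3), (-21, 61.8), (-18, 59.1), (-15, 66.3), (-12, 71.1), (-9, 71.8), (-6, 72.8), (-3, 73.5), (0, 74.5), (3, 75.0), (6, 75.9), (9, 76.5), (12, 77.5), (15, 76.6), (18, 76.5), (21, None), (24, None), (27, None), (30, None), (33, None), (36, None)]
   watch x [-39.9  17.1] y [-22.3  20.7]
wrench {'c': (527.2, 18.2), 'L': 149.3, 'W': 39.8, 'ang': 6.0, 'n': 3192, 'mean': [529.4, 18.1, 10.2]}
brush {'c': (506.5, -132.7), 'L': 130.4, 'W': 24.3, 'ang': 0.6, 'n': 3288, 'mean': [504.4, -130.3, 10.2]}
knife {'c': (486.0, -82.8), 'L': 68.4, 'W': 22.5, 'ang': -14.3, 'n': 1642, 'mean': [483.1, -80.9, 10.7]}
```

The lever is latched (pad level at z≈61, rail up to about 67). The knife has been knocked to about (486,-83). Now I'll look at the tray.

Request:
send_rows([
  [[-0.25,-1,0.3],-0.24,0.6],
  [[-0.25,-1,0.3],-0.24,0.6],
  [[-0.25,-1,0.3],-0.24,0.6],
  [[-0.25,-1,0.3],-0.24,0.6],
  [[-0.25,-1,0.3],-0.24,0.6],
])

```text
clock: 50.02
eef_pos: [479.3, -115.8, 288.8]
tool_rot: [0.017, 3.14, -0.001]
force: [-0.0, -0.6, -0.1]
opening: 0.596
finger_force: 0.0
```

Request:
send_rows([
  [[-0.2,-1,0.3],0,0.6],
  [[-0.2,-1,0.3],0,0.6],
  [[-0.2,-1,0.3],0,0.6],
  [[-0.2,-1,0.3],0,0.6],
  [[-0.2,-1,0.3],0,0.6],
])

```text
clock: 50.65
eef_pos: [439.0, -314.5, 347.8]
tool_rot: [0.013, 3.142, 0.001]
force: [-0.4, -0.1, -0.1]
opening: 0.602
finger_force: 0.0
```

```bash
python3 - <<'E'
from h import *
c=cap('wrist'); s=env.observe(); print(np.round(s['eef_pos'],1),np.round(s['tool_rot'],3)); np.savez('w18.npz',**c); cv2.imwrite('pics/w18.png',c['image'])
for n,xy,r in [('wrench',(531,17),95),('brush',(510,-132),85),('knife',(490,-85),60)]: print(n,blob(c,xy,r))
P,ok=cloud(c); z=P[...,2]; m=(ok&(z>2)&(z<14)&(P[...,1]<-230)).astype(np.uint8); n,l,st,ce=cv2.connectedComponentsWithStats(m)
i=1+np.argmax(st[1:,4]); q=P[l==i]; print(st[i],cv2.minAreaRect(q[:,:2].astype(np.float32)))
for a in (3.5,8): print(a,(q[:,2]>a).sum())
E
```

```text
[ 439.  -313.   347.3] [-1.100e-02 -3.141e+00 -3.000e-03]
wrench {'c': (527.5, 14.5), 'L': 150.2, 'W': 40.5, 'ang': 8.6, 'n': 1681, 'mean': [528.7, 15.5, 9.6]}
brush {'c': (505.8, -132.2), 'L': 129.2, 'W': 23.8, 'ang': -0.9, 'n': 1294, 'mean': [505.0, -133.8, 10.1]}
knife {'c': (484.2, -83.7), 'L': 65.5, 'W': 22.9, 'ang': -15.1, 'n': 716, 'mean': [482.4, -84.5, 10.3]}
[  198    99   178   189 14887] ((505.029052734375, -358.5660705566406), (152.59164428710938, 258.9586486816406), 54.34864044189453)
3.5 7098
8 2021
```

View pics/w18.png

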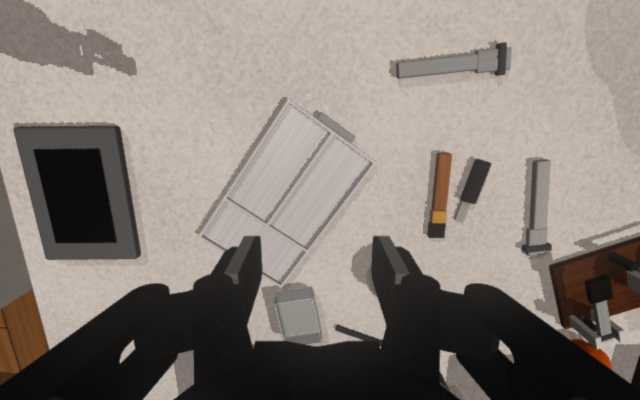

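The tray corners are at px (287,99), (373,162), (278,283) and (199,235), with the handle at (335,125), so its yaw is about -36°. I'll get exact numbers.

```bash
cat >> h.py <<'E'
def axis(c,xy,rad,zlo=4,zhi=25,lo=5,hi=95):
    # midline fit: centre & direction of an elongated thing
    P,ok=cloud(c); m=(ok&(np.hypot(P[...,0]-xy[0],P[...,1]-xy[1])<rad)&(P[...,2]>zlo)&(P[...,2]<zhi)).astype(np.uint8)
    n,l,st,ce=cv2.connectedComponentsWithStats(m); q=P[l==1+np.argmax(st[1:,4])][:,:2]
    r=cv2.minAreaRect(q.astype(np.float32)); w,h=r[1]; t=np.radians(r[2]+(90 if h>w else 0))
    for _ in range(3):
        u=np.array([np.cos(t),np.sin(t)]); u=u if u[0]>0 else -u; v=np.array([-u[1],u[0]]); s=q@u; d=q@v
        b=np.linspace(s.min()+3,s.max()-3,25); mid=np.array([[(a+e)/2,(d[(s>=a)&(s<e)].max()+d[(s>=a)&(s<e)].min())/2,d[(s>=a)&(s<e)].max()-d[(s>=a)&(s<e)].min()] for a,e in zip(b[:-1],b[1:])])
        k=np.polyfit(mid[:,0],mid[:,1],1); t=np.arctan2(u[1],u[0])+np.arctan(k[0])
    cs=(s.min()+s.max())/2; return (u*cs+v*np.polyval(k,cs)).round(1), np.degrees(t).round(1), round(float(s.max()-s.min()),1)
E
python3 - <<'E'
from h import *
for n in ['w17','w18']:
    c=dict(np.load(n+'.npz'))
    for k,xy,r in [('wrench',(531,17),95),('brush',(510,-132),85),('knife',(486,-83),45)]: print(n,k,axis(c,xy,r))
c=dict(np.load('w18.npz')); P,ok=cloud(c); z=P[...,2]; m=(ok&(z>2)&(z<14)&(P[...,1]<-230)).astype(np.uint8); n,l,st,ce=cv2.connectedComponentsWithStats(m)
q=P[l==1+np.argmax(st[1:,4])]
for yaw in (-35.0,-35.65,-36.3):
    a=np.radians(yaw); u=np.array([np.cos(a),np.sin(a)]); v=np.array([-u[1],u[0]]); s=q[:,:2]@u; d=q[:,:2]@v
    dm=(d.min()+d.max())/2; e=abs(d-dm)>45; S=[s[e].min(),s[e].max()]; print(yaw,'w',round(d.max()-d.min(),1),'L',round(S[1]-S[0],1),'centre',(u*sum(S)/2+v*dm).round(1))
corners=ray(c,[(287,99),(373,162),(278,283),(199,235)],10); print(corners.round(1),corners.mean(0).round(1))
E
```

```text
w17 wrench (array([527.4,  17.5]), np.float64(6.7), 149.4)
w17 brush (array([ 506.4, -131.7]), np.float64(-0.3), 130.3)
w17 knife (array([486.1, -82.6]), np.float64(-14.1), 68.4)
w18 wrench (array([527.1,  16.7]), np.float64(6.7), 150.1)
w18 brush (array([ 505.8, -132.9]), np.float64(-0.3), 129.3)
w18 knife (array([484.2, -83.7]), np.float64(-14.6), 65.4)
-35.0 w 154.6 L 248.9 centre [ 509.5 -362. ]
-35.65 w 152.6 L 247.6 centre [ 509.7 -361.9]
-36.3 w 154.4 L 249.0 centre [ 509.5 -362.1]
[[ 366.1 -353.3   10. ]
 [ 453.3 -233.7   10. ]
 [ 645.3 -376.6   10. ]
 [ 562.7 -492.9   10. ]] [ 506.9 -364.1   10. ]
```

Request:
send_rows([
  [[0.21,0.904,-0.2],0,0.35],
  [[0.21,0.904,-0.5],0,0.35],
  [[0.21,0.904,-1],0,0.35],
  [[0.21,0.904,-1],0,0.35],
  [[0.21,0.904,-1],0,0.35],
  [[0.21,0.904,-1],0,0.35],
  [[0.21,0.904,-1],0,0.35],
])

```text
clock: 51.58
eef_pos: [481.4, -132.3, 149.6]
tool_rot: [0.008, 3.14, -0.001]
force: [-0.3, -0.1, -0.1]
opening: 0.351
finger_force: 0.0
```

```bash
python3 - <<'E'
from h import *
c=cap('wrist'); s=env.observe(); r=s['tool_rot']; print(np.round(s['eef_pos'],1),'phi',np.degrees(2*np.arctan2(-r[0],r[1])).round(1)); print(axis(c,(506,-132),85),axis(c,(486,-83),45))
E
```

```text
[ 481.9 -133.1  150.4] phi -0.3
(array([ 506.4, -132.3]), np.float64(-0.2), 130.3) (array([485.9, -83.5]), np.float64(-14.7), 68.0)
```

Descend to z≈20 and grip.

Request:
send_rows([
  [[0,0.003,-0.25],0,0.35],
  [[0,0.003,-0.5],0,0.35],
  [[0,0.003,-0.63],0,0.35],
  [[0,0.003,-0.645],0,0.35],
  [[0,0.003,-0.645],0,0.35],
])

```text
clock: 52.25
eef_pos: [482.2, -133.3, 21.4]
tool_rot: [0.012, 3.138, -0.003]
force: [-0.1, 0.2, -0.6]
opening: 0.349
finger_force: 0.0
```

Request:
send_rows([
  [[0,0,0],0,0.1],
  [[0,0,0],0,0.1],
  [[0,0,0],0,0.1],
])

```text
clock: 52.62
eef_pos: [482.6, -133.2, 22.0]
tool_rot: [0.01, 3.137, -0.004]
force: [-0.9, -1.5, 6.8]
opening: 0.207
finger_force: 60.3
```

Request:
send_rows([
  [[0,0,0.2],0,0.1],
  [[0,0,0.4],0,0.1],
  [[0,0,0.4],0,0.1],
])

```text
clock: 53.0
eef_pos: [483.8, -133.5, 104.0]
tool_rot: [0.01, 3.132, -0.007]
force: [1.7, 0.5, -0.5]
opening: 0.21
finger_force: 59.4
```

Request:
send_rows([
  [[-0.2,-1,0.1],-0.41,0.1],
  [[-0.2,-1,0.1],-0.41,0.1],
  [[-0.2,-1,0.1],-0.41,0.1],
  [[-0.2,-1,0.1],-0.41,0.1],
  [[-0.2,-1,0.1],-0.41,0.1],
  [[-0.2,-1,0.1],-0.41,0.1],
])

```text
clock: 53.75
eef_pos: [440.0, -329.8, 118.4]
tool_rot: [-0.957, -2.99, -0.003]
force: [-0.3, 0.7, -0.8]
opening: 0.208
finger_force: 59.4
```

Request:
send_rows([
  [[-0.025,-0.11,-0.1],0,0.1],
  [[-0.025,-0.11,-0.2],0,0.1],
  [[-0.025,-0.11,-0.3],0,0.1],
  [[-0.025,-0.11,-0.3],0,0.1],
])

```text
clock: 54.25
eef_pos: [434.4, -350.5, 57.2]
tool_rot: [-0.955, -2.987, -0.005]
force: [0.2, 0.8, -1.5]
opening: 0.208
finger_force: 59.4
```

```bash
cat >> h.py <<'E'
TC=np.array([509.7,-361.9]); TU=np.array([.8126,-.5828]); TV=np.array([.5828,.8126])
def tr(p): d=np.array(p[:2])-TC; return (d@TU).round(1),(d@TV).round(1)
def st(): 
    s=env.observe(); r=s['tool_rot']; print(np.round(s['eef_pos'],1),'phi',np.degrees(2*np.arctan2(-r[0],r[1])).round(1),'tray',tr(s['eef_pos']),'clock',s['clock']); return s
E
python3 -c "
from h import *; st()"
```

```text
[ 434.4 -350.5   57.2] phi 324.5 tray (np.float64(-67.8), np.float64(-34.6)) clock 54.25
```

Request:
send_rows([
  [[0.021,-0.03,-0.05],0,0.1],
  [[0.021,-0.03,-0.12],0,0.1],
  [[0.021,-0.03,-0.152],0,0.1],
  [[0.021,-0.03,-0.152],0,0.1],
])

```text
clock: 54.75
eef_pos: [439.0, -359.4, 28.2]
tool_rot: [-0.961, -2.989, -0.002]
force: [0.9, 0.4, -1.0]
opening: 0.208
finger_force: 59.4
```

```bash
python3 -c "
from h import *; s=st(); print(np.round(s['force'],1))"
```

```text
[ 439.  -359.4   28.2] phi 324.4 tray (np.float64(-59.0), np.float64(-39.2)) clock 54.75
[ 0.9  0.4 -1. ]
```

Request:
send_rows([
  [[0,0.008,-0.006],0,0.1],
  [[0,0.008,-0.006],0,0.26],
  [[0,0.008,-0.006],0,0.36],
  [[0,0.008,-0.006],0,0.38],
  [[0,0.008,0.3],0,0.38],
  [[0,0.008,0.6],0,0.5],
  [[0,0.2,0.6],0,0.5],
  [[0,0.2,0.6],0,0.5],
])

```text
clock: 55.75
eef_pos: [439.6, -318.2, 150.0]
tool_rot: [0.958, 2.991, 0.0]
force: [0.4, -0.5, 0.2]
opening: 0.5
finger_force: 0.0
```

Request:
send_rows([
  [[0.2,0.8,0],0.25,0.45],
  [[0.4,0.97,0],0.47,0.45],
  [[0.4,0.97,0],0.47,0.45],
  [[0.4,0.97,0],0.47,0.45],
  [[0.4,0.97,0],0.47,0.45],
  [[0.4,0.97,0],0.47,0.45],
])

```text
clock: 56.5
eef_pos: [519.2, -126.8, 148.6]
tool_rot: [0.128, -3.138, 0.0]
force: [0.0, -0.6, 0.8]
opening: 0.45
finger_force: 0.0
```

```bash
python3 - <<'E'
from h import *
st(); c=cap('wrist'); print(axis(c,(527,17),95),axis(c,(486,-83),45)); np.savez('w19.npz',**c)
E
```

```text
[ 519.2 -126.8  148.6] phi -355.3 tray (np.float64(-129.3), np.float64(196.6)) clock 56.5
(array([527.5,  17.1]), np.float64(7.3), 149.9) (array([484.8, -83.2]), np.float64(-14.6), 65.7)
```

Request:
send_rows([
  [[0.04,0.72,0],0.025,0.45],
  [[0.04,0.72,0],0.025,0.45],
  [[0.04,0.72,-0.2],0.025,0.45],
  [[0.04,0.72,-0.2],0.025,0.45],
  [[0.04,0.72,-0.2],0.025,0.45],
])

```text
clock: 57.18
eef_pos: [528.0, 16.4, 109.6]
tool_rot: [-0.186, 3.136, -0.001]
force: [0.4, 0.5, 0.3]
opening: 0.449
finger_force: 0.0
```

```bash
python3 - <<'E'
from h import *
st(); c=cap('wrist'); print(axis(c,(527,17),95))
E
```

```text
[528.   16.4 109.6] phi 6.8 tray (np.float64(-205.6), np.float64(318.1)) clock 57.175
(array([527.7,  17.5]), np.float64(6.8), 149.9)
```

Request:
send_rows([
  [[0,0.004,-0.2],0,0.45],
  [[0,0.004,-0.4],0,0.45],
  [[0,0.004,-0.445],0,0.45],
  [[0,0.004,-0.445],0,0.45],
  [[0,0.004,-0.445],0,0.1],
  [[0,0.004,-0.445],0,0.1],
  [[0,0.004,-0.445],0,0.1],
  [[0,0.004,-0.445],0,0.1],
])

```text
clock: 58.22
eef_pos: [529.7, 18.3, 22.4]
tool_rot: [-0.19, 3.131, -0.002]
force: [0.1, -1.2, 6.1]
opening: 0.21
finger_force: 59.8
```

Request:
send_rows([
  [[0,0,0.3],0,0.1],
  [[0,0,0.6],0,0.1],
  [[0,-0.2,0.6],-0.1,0.1],
  [[-0.05,-0.8,0.6],-0.2,0.1],
  [[-0.05,-0.8,0.6],-0.3,0.1],
  [[-0.05,-0.8,0.6],-0.4,0.1],
  [[-0.05,-0.8,0.6],-0.494,0.1],
  [[-0.05,-0.8,0.6],-0.494,0.1],
])

```text
clock: 59.22
eef_pos: [517.5, -141.4, 140.5]
tool_rot: [0.957, 2.992, -0.0]
force: [-0.1, 0.1, -1.7]
opening: 0.205
finger_force: 59.2
```

```bash
python3 - <<'E'
from h import *
s=st(); print(s['opening'])
E
```

```text
[ 517.5 -141.4  140.5] phi -35.5 tray (np.float64(-122.2), np.float64(183.8)) clock 59.225
0.2053990573348943
```

Request:
send_rows([
  [[-0.073,-0.85,0],0,0.1],
  [[-0.073,-0.85,0],0,0.1],
  [[-0.073,-0.85,0],0,0.1],
  [[-0.073,-0.85,-0.2],0,0.1],
  [[-0.073,-0.85,-0.4],0,0.1],
  [[-0.073,-0.85,-0.4],0,0.1],
  [[-0.073,-0.85,-0.4],0,0.1],
])

```text
clock: 60.1
eef_pos: [504.0, -311.5, 61.5]
tool_rot: [0.956, 2.991, -0.001]
force: [0.8, 0.2, -0.6]
opening: 0.209
finger_force: 59.3
```

```bash
python3 - <<'E'
from h import *
s=st(); print(s['opening'])
E
```

```text
[ 504.  -311.5   61.5] phi -35.4 tray (np.float64(-34.0), np.float64(37.6)) clock 60.1
0.20916654901382617
```

Close to the target. Lower to z≈27.5, check, then release.

Request:
send_rows([
  [[-0.004,0,-0.1],0,0.1],
  [[-0.004,0,-0.16],0,0.1],
  [[-0.004,0,-0.17],0,0.1],
  [[-0.004,0,-0.17],0,0.1],
])

```text
clock: 60.6
eef_pos: [502.2, -311.1, 26.5]
tool_rot: [-0.958, -2.992, -0.0]
force: [-1.1, 1.6, 4.0]
opening: 0.207
finger_force: 59.8
```

Request:
send_rows([
  [[0,0,-0.004],0,0.1],
  [[0,0,-0.004],0,0.26],
  [[0,0,-0.004],0,0.36],
  [[0,0,-0.004],0,0.38],
  [[0,0,0.3],0,0.38],
  [[0,0,0.6],0,0.5],
  [[0,0.2,0.6],0,0.45],
  [[0,0.2,0.6],0,0.45],
])

```text
clock: 61.6
eef_pos: [502.2, -269.3, 146.7]
tool_rot: [0.955, 2.993, 0.001]
force: [0.2, 0.6, -0.7]
opening: 0.45
finger_force: 0.0
```

Request:
send_rows([
  [[-0.03,0.93,0],0.1,0.45],
  [[-0.03,0.93,0],0.244,0.45],
  [[-0.03,0.93,0],0.244,0.45],
  [[-0.03,0.93,0],0.244,0.45],
  [[-0.03,0.93,-0.2],0.244,0.45],
  [[-0.03,0.93,-0.2],0.244,0.45],
])

```text
clock: 62.35
eef_pos: [493.3, -85.2, 102.9]
tool_rot: [-0.399, -3.108, -0.002]
force: [-1.0, -0.6, -0.5]
opening: 0.449
finger_force: 0.0
```

```bash
python3 - <<'E'
from h import *
st(); c=cap('wrist'); np.savez('w20.npz',**c); print(axis(c,(486,-83),45)); print(axis(c,(495,-87),70,2.0)); print(blob(c,(495,-87),60,2.5))
E
```

```text
[493.3 -85.2 102.9] phi 345.4 tray (np.float64(-174.6), np.float64(215.3)) clock 62.35
(array([485.1, -82.9]), np.float64(-14.3), 66.4)
(array([499.7, -86.6]), np.float64(-14.3), 96.4)
{'c': (499.6, -86.7), 'L': 96.3, 'W': 21.8, 'ang': -13.9, 'n': 3439, 'mean': [490.8, -84.3, 9.6]}
```

Request:
send_rows([
  [[0,-0.002,-0.2],0,0.45],
  [[0,-0.002,-0.36],0,0.45],
  [[0,-0.002,-0.41],0,0.45],
  [[0,-0.002,-0.41],0,0.45],
  [[0,-0.002,-0.41],0,0.1],
  [[0,-0.002,-0.41],0,0.1],
  [[0,-0.002,-0.41],0,0.1],
  [[0,-0.002,-0.41],0,0.1],
])

```text
clock: 63.4
eef_pos: [497.8, -86.4, 26.0]
tool_rot: [0.397, 3.113, -0.002]
force: [-1.2, -1.6, 6.2]
opening: 0.225
finger_force: 58.9
```

Request:
send_rows([
  [[0,0,0.3],0,0.1],
  [[0,0,0.6],0,0.1],
  [[0.2,-0.4,0.6],-0.2,0.1],
  [[0.2,-0.8,0.6],-0.4,0.1],
  [[0.2,-0.8,0.6],-0.5,0.1],
  [[0.2,-0.8,0.6],-0.64,0.1],
  [[0.2,-0.8,0.6],-0.64,0.1],
  [[0.2,-0.8,0.6],-0.64,0.1],
])

```text
clock: 64.4
eef_pos: [536.1, -245.7, 144.2]
tool_rot: [1.791, 2.581, 0.0]
force: [0.3, 0.0, -0.2]
opening: 0.219
finger_force: 58.8
```

Request:
send_rows([
  [[0.2,-0.75,0],-0.2,0.1],
  [[0.2,-0.75,0],-0.4,0.1],
  [[0.2,-0.75,0],-0.5,0.1],
  [[0.2,-0.75,0],-0.64,0.1],
  [[0.2,-0.75,0],-0.64,0.1],
  [[0.2,-0.75,0],-0.64,0.1],
  [[0.2,-0.75,0],-0.64,0.1],
])

```text
clock: 65.28
eef_pos: [576.2, -395.2, 144.1]
tool_rot: [-2.778, -1.466, 0.0]
force: [-0.1, -0.6, -1.2]
opening: 0.222
finger_force: 58.9
```

```bash
python3 - <<'E'
from h import *
s=st(); print(s['opening'],s['joint_positions'])
E
```

```text
[ 576.2 -395.2  144.1] phi 235.6 tray (np.float64(73.5), np.float64(11.7)) clock 65.275
0.22229967953893348 [-7.24885602e-01  5.51859328e-01  1.29566121e+00 -1.98053764e-05
  1.29410920e+00 -1.25224302e-01]
```

Request:
send_rows([
  [[0.016,-0.071,-0.1],-0.014,0.1],
  [[0.016,-0.071,-0.3],-0.014,0.1],
  [[0.016,-0.071,-0.48],-0.014,0.1],
  [[0.016,-0.071,-0.48],-0.014,0.1],
  [[0.016,-0.071,-0.48],-0.014,0.1],
])

```text
clock: 65.9
eef_pos: [580.2, -410.3, 49.6]
tool_rot: [2.794, 1.433, 0.001]
force: [0.8, -0.6, 0.1]
opening: 0.222
finger_force: 58.9
```

```bash
python3 - <<'E'
from h import *
s=st(); print(s['opening'],s['finger_force'])
E
```

```text
[ 580.2 -410.3   49.6] phi -125.7 tray (np.float64(85.5), np.float64(1.7)) clock 65.9
0.22206332099040338 58.874194622039795
```

Request:
send_rows([
  [[0,0,-0.06],0,0.1],
  [[0,0,-0.09],0,0.1],
  [[0,0,-0.098],0,0.1],
  [[0,0,-0.098],0,0.1],
])

```text
clock: 66.4
eef_pos: [579.8, -410.1, 30.1]
tool_rot: [2.795, 1.432, 0.0]
force: [-1.5, 1.0, 5.3]
opening: 0.221
finger_force: 59.7
```

Request:
send_rows([
  [[0,0,-0.003],0,0.24],
  [[0,0,-0.003],0,0.3],
  [[0,0,-0.003],0,0.38],
  [[0,0,0.2],0,0.38],
  [[0,0,0.5],0,0.5],
  [[-0.6,0.4,0.9],0.3,0.5],
  [[-0.8,0.5,1],0.6,0.5],
  [[-0.8,0.5,1],0.6,0.5],
])

```text
clock: 67.4
eef_pos: [437.7, -320.9, 217.1]
tool_rot: [2.282, 2.159, -0.0]
force: [-0.1, -0.1, 1.0]
opening: 0.498
finger_force: 0.0
```

Request:
send_rows([
  [[-0.2,0.3,0.4],0.2,0.5],
  [[-0.2,0.3,0.4],0.4,0.5],
  [[-0.2,0.3,0.4],0.6,0.5],
  [[-0.2,0.3,0.4],0.6,0.5],
  [[-0.2,0.3,0.4],0.6,0.5],
])

```text
clock: 68.03
eef_pos: [399.0, -261.6, 296.5]
tool_rot: [1.118, 2.936, -0.0]
force: [-0.2, 0.3, -0.1]
opening: 0.502
finger_force: 0.0
```

```bash
python3 - <<'E'
from h import *
s=st(); c=cap('wrist'); np.savez('w21.npz',**c)
P,ok=cloud(c); z=P[...,2]; q=P[...,:2]-TC; u=q@TU; v=q@TV
for n,uc,vc,lu,lv in [('right',-37,-37,80,33),('left',-37,37,80,33),('cross',84.5,0,33,70)]:
    for zl in (8.5,):
        m=ok&(abs(u-uc)<lu)&(abs(v-vc)<lv)&(z>zl)&(z<30); r=cv2.minAreaRect(np.c_[u,v][m].astype(np.float32)) if m.sum()>20 else None; print(n,m.sum(),r,np.percentile(z[m],[5,50,95]).round(1) if m.any() else '')
cv2.imwrite('pics/w21.png',c['image'])
E
```

```text
[ 399.  -261.6  296.5] phi -41.7 tray (np.float64(-148.4), np.float64(17.0)) clock 68.025Traceback (most recent call last):
  File "<stdin>", line 6, in <module>
IndexError: boolean index did not match indexed array along axis 1; size of axis is 1280 but size of corresponding boolean axis is 640
```

```bash
python3 - <<'E'
from h import *
c=cap('wrist'); cv2.imwrite('pics/w21.png',c['image'])
P,ok=cloud(c); z=P[...,2]; q=P[...,:2]-TC; u=q@TU; v=q@TV
for n,uc,vc,lu,lv in [('right',-37,-37,80,33),('left',-37,37,80,33),('cross',84.5,0,33,70)]:
    m=ok&(abs(u-uc)<lu)&(abs(v-vc)<lv)&(z>8.5)&(z<30); p=np.stack([u[m],v[m]],1).astype(np.float32); print(n,m.sum(),cv2.minAreaRect(p) if len(p)>20 else None,np.percentile(z[m],[5,50,95]).round(1) if m.any() else '')
c2=cap('side'); O=np.array([606,269.7])
w=np.vstack([cv2.resize(c['image'],(480,300)),cv2.resize(c2['image'][120:320,200:520],(480,300))]); cv2.imwrite('pics/fin.png',w)
E
```

```text
right 1403 ((-35.59629821777344, -37.556968688964844), (130.16273498535156, 23.972904205322266), 0.7750037312507629) [12.1 14.7 16.3]
left 1783 ((-37.643898010253906, 32.39109420776367), (150.099365234375, 39.292842864990234), 4.219684600830078) [11.2 14.5 16.1]
cross 668 ((83.48965454101562, -0.44918060302734375), (95.40505981445312, 22.48263931274414), 88.99922180175781) [10.2 14.6 16. ]
```

View pics/fin.png

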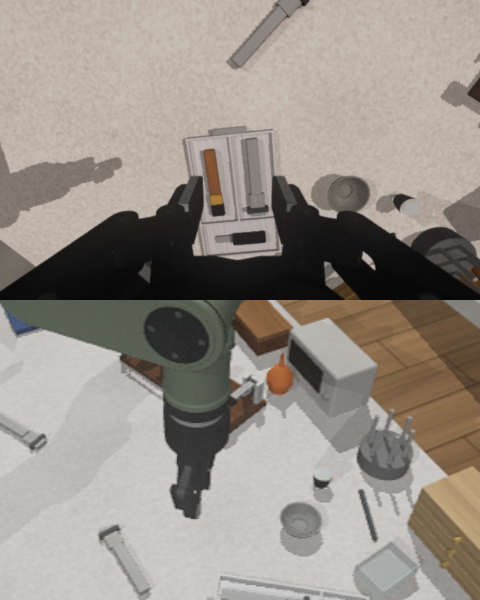

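All three tools lie flat and lengthwise in their compartments: brush right, wrench left, knife crosswise. I'll do one last numeric check of the rack from the scene camera before handing in.

```bash
python3 - <<'E'
from h import *
c=cap('scene')
for i in range(4):
    x,y,z=seats(c,i); m=abs(y)<9; print(i,[(a,round(float(np.median(z[k])),1)) for a in range(-18,25,6) for k in [m&(abs(x-a)<2)] if k.any()])
P,ok=cloud(c); q=P[...,:2]-np.array([606,269.7]); x=q@ex;y=q@ey; m=ok&(abs(y+180)<10)&(abs(x+40)<10); print('pad z',np.percentile(P[...,2][m],[5,50,95]))
s=env.observe(); print(s['clock'],np.abs(s['joint_vel']).max())
E
```

```text
0 [(-18, 71.0), (-12, 73.3), (-6, 75.2), (0, 76.1), (6, 77.3), (12, 75.7), (18, 71.2), (24, 72.0)]
1 [(-12, 72.5), (-6, 74.2), (0, 75.9), (6, 78.2), (12, 78.8), (18, 73.6), (24, 72.2)]
2 [(-18, 69.3), (-12, 73.6), (-6, 74.4), (0, 75.6), (6, 77.4), (12, 78.9), (18, 72.8), (24, 72.3)]
3 [(-12, 72.1), (-6, 74.0), (0, 75.6), (6, 77.3), (12, 78.5), (18, 74.4), (24, 72.3)]
pad z [11.55487946 62.57351912 65.18342234]
68.225 0.0055148086004702095
```

```bash
python3 -c "
from bench import job; print(job.close_job())"
```

```text
the job is handed in; nothing more can be done
None
```

The job is handed in: all four watches are dial up on the rests, the lever is latched down, and the brush, wrench and knife lie flat in their tray compartments; on the way, one watch slipped from the grip, landed dial down and was turned back over, with a brief push of about 46 N through it against a rest edge, and I don't know whether that counts against the 40 N limit.

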